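# Line up the polished ore mounts and click the first one in under the microscope

## Robot

A 6-joint arm with a two-finger parallel gripper is mounted at the origin on the work surface. World frame = base frame: x ahead of the robot, y to its left, z up, the work surface at z = 0. Lengths are in mm, angles in degrees, forces in N, time in s.
With the tool pointing down it reaches from about 425 to 950 mm from the base axis. Payload 14.7 kg.
Tool frame: the origin (TCP) lies at the very end of the fingers, on their centre line; the grasp point (between the pads) lies 19 mm behind it (arm.grip_depth is the distance from the TCP to the grasp point, in mm); z points along the fingers, y is the direction in which the jaws open and shut (so a half turn about z gives the same grasp; the last joint's range is limited). The gripper opens to 85 mm and grips with 20 to 120 N. Pads are 22 mm wide; open, the fingers measure 114 mm over their backs; the gripper's body (76 mm by 85 mm) begins 54 mm behind the grasp point. The pads swing forward as they close: fully open they stand 13 mm farther back than shut.
Start: joints at [69.465, 27.513, 91.461, -0, 61.026, -2.67], TCP at [199.378, 618.66, 193.897] pointing down, gripper open.
Joint ranges: [-157.49, 157.49], [-46.99, 117.5], [13.45, 153.17], [-89.5, 269.5], [5.16, 153.95], [-167.48, 167.48]. Speed limits (degrees/s): [108.29, 108.29, 136.94, 172.46, 172.46, 172.46].

## Interface

Orientations are given as a 3x3 rotation matrix whose columns are the frame's x, y, z axes.
In Python, from rig import arm gives the robot as it stands.
- The arm moves only by the tool send_rows, never from a script. Its argument "steps" is a list of rows, each an object with "dp": the shift along the tool's x, y, z in m, a list of three; "dr": the turn, a rotation vector about the tool's x, y, z in degrees, a list of three. In form: [{"dp": [tx, ty, tz], "dr": [rx, ry, rz]}, ...]. A call has exactly 10 rows; each row shifts and turns the commanded pose from where the row before left it, along the tool's axes as they then stand; what a row does not reach is not made up. A row lasts 1/8 s, in which the tool goes at most 62.5 mm and 10.7 degrees, less where a joint would pass 70% of its speed; a pose out of reach is approached as far as the arm can. A call is refused whole if a number of a shift passes 0.0625 or a number of a turn 10.7, either way. A call with a gripper value outside its range is refused whole. "jaw" is the finger opening in m, from 0 to 0.0854, set as the call begins (left out, the last holds). The fingers move at their own pace and stop on an object; the grip force is fixed at half the most. Time passes only in rows, so rows that do not move let the fingers close, or fill a call up. It gives the time, the measured TCP pose, the force and the opening at its end, in the units of the state.
- arm.sense(): the state, without advancing time (a new reading comes with each control period).
- arm.read_camera(name): name is "scene" or "top" or "wrist"; returns the picture (384x512x3 uint8, red, green, blue); there is no depth.
- arm.camera_params(name): a dict with "mtx" (3x3 intrinsics, pixels), "origin" and "attitude" of the camera in the world. Camera axes: x right, y up, looking along -z (the intrinsics and any distortion apply to the point x, -y, -z); pixel columns grow to the right and rows downward; lengths in mm; the calibration is good to about 2 mm. A picture is of the moment at which its call begins: read the wrist's pose just before it. camera_params takes no time and is no camera call; for the wrist camera it gives the pose at the moment of the call.
- arm.job_done(): hands the job in, once; it reports no verdict.
The state is a dict: "clock": time; "joint_pos": joint angles; "joint_velocities": joint speeds; "tau": joint torques, N m; "position": TCP position; "tcp_rot": TCP orientation; "contact_force": force on the tool from outside, world axes, zero at the start; "torque": the same for the moment, N m; "gripper_width": finger opening in mm.
Only numpy, scipy, OpenCV 4.12 (cv2) and the standard library are available. Lean on these libraries where they do the work, as an engineer would, in place of code of your own. Each camera call takes 0.05 s, during which the arm holds its last target.

## Task

On the bench microscope's sample carriage, push the three round ore mounts together into one straight row, all against the fence along the far side of the deck and closed up touching one another from the end stop on, keeping them on the deck, while the carriage is still parked at the rail's right-hand end (right and left as seen from the robot). Then take hold of the carriage's black knob and slide it to the left along the rail until you feel it click into its first notch, with the leftmost mount centred under the lens, and finish there with the knob still gripped for the exposure. Do not touch the microscope or disturb the bottle, the jar and the jug.

Things in the scene. Friction and masses are not known exactly. Their poses are not given: they have to be found in the camera images.
- row_middle (a point): point on the sample carriage's deck top (41 mm up, on the rail's centre line) where the row's middle mount belongs. Axes: +y along the rail to the left, the way the carriage slides; +x across it, away from the robot; z up. The grey deck spans x -45 to 27, y -140 to 85 mm. Mounts pushed home have their centres at x = 0, y = -30, 0 and 30 mm. Positions in mm below are in this frame
- fence (a point): middle of the fence's near face, at deck level. The fence is a low aluminium bar along the far side of the deck, 4 mm thick and 8 mm high, near face at x = 15 mm, running from y = -49 to 85 mm; the mounts' round flanks are to touch it. The deck is open towards the robot and to the left
- end_stop (a point): middle of the end stop's left face, at deck level. The end stop is a low aluminium bar across the deck, 4 mm thick and 8 mm high, x -37 to 15 mm, left face at y = -45 mm; the row's rightmost mount is to touch it
- knob_grip (a point): centre of the head of the carriage's grip, an upright black round knob fixed on the deck at x = 0, y = -110 mm. The head is 24 mm diameter and 26 mm high (13 mm above and below this point), on a 12 mm stem 13 mm high; this point is 26 mm above the deck. Axes as for row_middle
- carriage (a joint): travel of the carriage along its rail in m: 0 = parked at the right-hand end, growing to the left, up to 0.295 at the left-hand end. It drags about 1.2 N and stays where it is left. The first notch comes at 0.165 to 0.225 (it depends on where the microscope stands) and puts the row's leftmost place under the lens; two more follow 30 and 60 mm farther on
- plunger_ball (a point): the 10 mm steel ball of the spring plunger on the microscope's stand, 35 mm above the bench. It rides on the index bar at the carriage's far edge and clicks into its notches: a short forward tug, then a resistance of about 8 N either way. Left free, the carriage is drawn to the notch's middle from about 2 mm either side
- scope: digital microscope: white upright barrel 34 mm diameter (42 at its holder), lens 107 mm and top 216 mm above the bench, on an arm from a 225 mm post; base 100 x 90 mm beyond the rail. Fixed; its place along the rail varies. Origin on the bench straight below the lens, on the rail's centre line; axes as row_middle, which at the first notch is at y = -30 mm in this frame
- mount1_mid (a point): polished ore section in a round amber resin puck, loose on the carriage deck: 30 mm diameter, 20 mm high, about 30 g, slides easily. This point is its centre, 10 mm above the deck. The three mounts may stand in the row in any order
- mount2_mid (a point): polished ore section in a round green resin puck, loose on the carriage deck: 30 mm diameter, 20 mm high, about 30 g, slides easily. This point is its centre, 10 mm above the deck. The three mounts may stand in the row in any order
- mount3_mid (a point): polished ore section in a round black resin puck, loose on the carriage deck: 30 mm diameter, 20 mm high, about 30 g, slides easily. This point is its centre, 10 mm above the deck. The three mounts may stand in the row in any order
- reagent: bystander: amber bottle, 56 mm diameter, 110 mm high; origin at the centre of its underside
- jug: bystander: white plastic jug with a handle, 90 mm diameter, 120 mm high; origin at the centre of its underside
- jar: bystander: clear sample jar with a blue cap, 60 mm diameter, 65 mm high; origin at the centre of its underside

How it is judged:
By the outcome, as a careful person would: the job done as asked, in the order asked, and still so for the second after the job is handed in, while the arm keeps its last pose, push and grip.
It also fails if it takes over 64 s, if anything falls off the work surface, if the arm or the gripper's body presses on something with over 40 N, if the wrist force passes 120 N, or if a joint passes its speed limit or range.

## Working session

There is one attempt and no reset: what is moved stays moved. The work goes in short steps, Python scripts to look and compute and a tool call to move; the robot and the scene stay as the last step left them, time stands still between calls to the robot, and variables do not carry over. Pictures are saved under pics/ and viewed, and the job is handed in when it is done.

Besides the shell and the picture viewer there is one more tool, called after "Request:" as name(argument=value, ...) on one line, values as JSON. send_rows: Moves the arm, as the interface text tells. Its arguments: {"type":"object","properties":{"steps":{"type":"array"},"jaw":{"type":"number"}},"required":["steps"]}

```bash
ls; mkdir -p pics
python3 - <<'E'
from rig import arm
import cv2
for n in ["scene","top","wrist"]:
    p=arm.camera_params(n); print(n,p)
    im=arm.read_camera(n); cv2.imwrite(f"pics/{n}0.png",cv2.cvtColor(im,cv2.COLOR_RGB2BGR))
print(arm.sense())
E
```

```text
pics
scene {'mtx': array([[453.88890514,   0.        , 263.5020103 ],
       [  0.        , 453.88890514, 199.7182274 ],
       [  0.        ,   0.        ,   1.        ]]), 'origin': array([1507.408434  ,  140.55477724, 1195.43803134]), 'attitude': array([[-0.1716954 , -0.73314616,  0.65804057],
       [ 0.98504225, -0.13764416,  0.10366221],
       [ 0.01457589,  0.66599609,  0.74581282]])}
top {'mtx': array([[423.56771661,   0.        , 249.37391633],
       [  0.        , 423.56771661, 189.29627572],
       [  0.        ,   0.        ,   1.        ]]), 'origin': array([ 270.41244881,   -7.63270146, 1205.19293158]), 'attitude': array([[ 0.02716582,  0.97999181, -0.19717523],
       [-0.99962778,  0.02712838, -0.00289143],
       [ 0.00251546,  0.19718039,  0.980364  ]])}
wrist {'mtx': array([[302.01141681,   0.        , 251.50752716],
       [  0.        , 302.01141681, 193.3491748 ],
       [  0.        ,   0.        ,   1.        ]]), 'origin': array([122.91751444, 642.80471786, 373.0665036 ]), 'attitude': array([[ 3.06620923e-01, -9.04009254e-01, -2.97910858e-01],
       [ 9.51
[... 208 characters left out ...]
-04,
        6.10232305e+01, -2.67009302e+00]), 'joint_velocities': array([-0.13999125, -0.11321998, -0.15914308,  0.03180833, -0.0489368 ,
       -0.01113788]), 'tau': array([ 9.55532269e-04, -9.51143646e+01, -4.30457926e+01, -1.36129989e-05,
        8.05949152e-03,  3.42491560e-06]), 'position': array([199.25121176, 618.35336985, 193.40847684]), 'tcp_rot': array([[-9.51785986e-01,  3.06762662e-01, -3.26122838e-04],
       [ 3.06762830e-01,  9.51785615e-01, -8.41619422e-04],
       [ 5.22216120e-05, -9.01083936e-04, -9.99999593e-01]]), 'contact_force': array([-0.65783751,  0.41226507, -0.10534462]), 'torque': array([ 0.0189042 ,  0.02369514, -0.04022939]), 'gripper_width': 85.5669082863837}
```

View pics/top0.png

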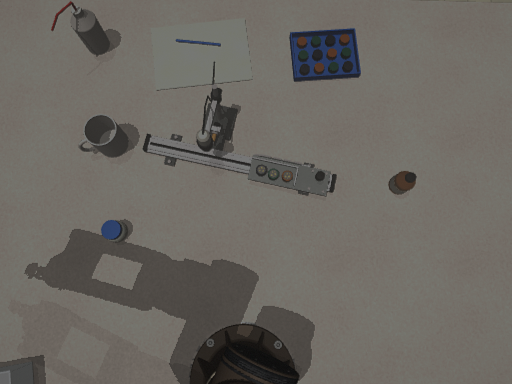

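View pics/scene0.png

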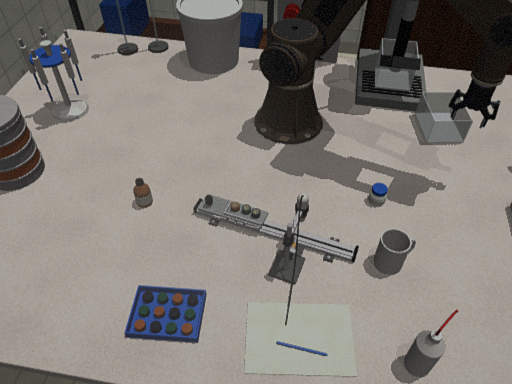

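View pics/wrist0.png

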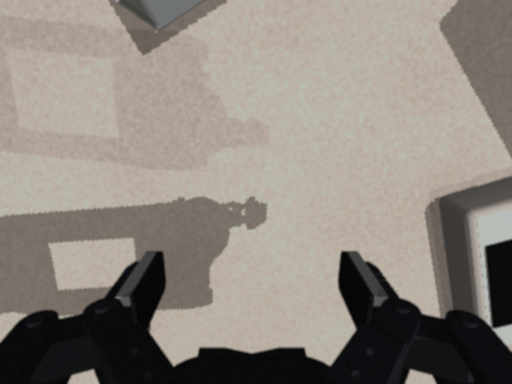

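```bash
cat > h.py <<'E'
import numpy as np, cv2
def bp(p,uv,z):
    uv=np.atleast_2d(uv).astype(float)
    r=np.c_[(uv-p['mtx'][:2,2])/[p['mtx'][0,0],p['mtx'][1,1]],np.ones(len(uv))]*[1,-1,-1]
    d=r@p['attitude'].T
    t=(z-p['origin'][2])/d[:,2]
    return p['origin']+d*t[:,None]
def pr(p,X):
    c=(np.atleast_2d(X)-p['origin'])@p['attitude']
    return np.c_[p['mtx'][0,2]-p['mtx'][0,0]*c[:,0]/c[:,2], p['mtx'][1,2]+p['mtx'][1,1]*c[:,1]/c[:,2]]
E
python3 - <<'E'
import cv2
a=cv2.imread('pics/top0.png')[125:205,135:345]
cv2.imwrite('pics/topc.png',cv2.resize(a,None,fx=3.8,fy=3.8,interpolation=cv2.INTER_CUBIC))
a=cv2.imread('pics/scene0.png')[180:290,180:370]
cv2.imwrite('pics/scenec.png',cv2.resize(a,None,fx=4,fy=4,interpolation=cv2.INTER_CUBIC))
E
```

```text
(no output)
```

View pics/topc.png

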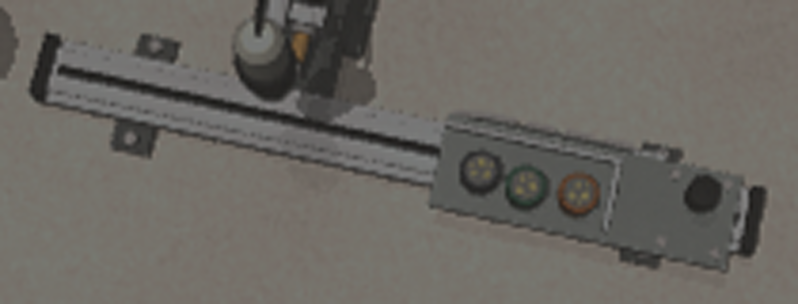

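View pics/scenec.png

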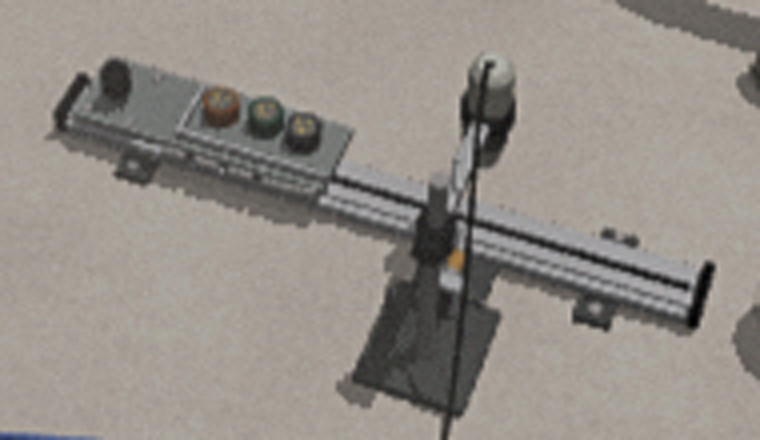

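```bash
cat > fit.py <<'E'
from rig import arm
from h import *
from scipy.optimize import least_squares
pt,ps=arm.camera_params('top'),arm.camera_params('scene')
T=lambda L:np.array(L)/3.8+[135,125]-0.37
S=lambda L:np.array(L)/4+[180,180]-0.37
ut=T([[432,208],[728,270],[745,177],[704,185]])
us=S([[352,133],[116,68]])
M=[[-45,85,0],[-45,-140,0],[27,-140,0],[0,-110,39]]
Ms=[[-45,85,0],[0,-110,39]]
def W(q,X):
    c,s=np.cos(q[2]),np.sin(q[2]);R=np.array([[c,-s],[s,c]])
    X=np.array(X,float); return np.c_[X[:,:2]@R.T+q[:2],X[:,2]+41]
f=lambda q:np.r_[(pr(pt,W(q,M))-ut).ravel(),(pr(ps,W(q,Ms))-us).ravel()]
if __name__=='__main__':
    r=least_squares(f,[500,0,-.2]);print(r.x,np.degrees(r.x[2]),f(r.x).round(1))
    q=r.x
    c,s=np.cos(q[2]),np.sin(q[2]);R=np.array([[c,-s],[s,c]])
    for n,uv in zip('kgo',T([[482,171],[526,186],[579,192]])):
        X=bp(pt,uv,61)[0];print(n,X,(X[:2]-q[:2])@R)
    for n,uv in zip('ogk',S([[220,101],[266,111],[304,126]])):
        X=bp(ps,uv,61)[0];print(n,X,(X[:2]-q[:2])@R)
    # scope barrel top at z=216
    X=bp(pt,T([[260,42]]),216)[0];print('scope',X,(X[:2]-q[:2])@R)
    X=bp(ps,S([[491,72]]),216)[0];print('scope',X,(X[:2]-q[:2])@R)
    for n,uv,z in [('bottle',[412,177],105),('jar',[112,229],65),('jug',[101,130],120)]:
        X=bp(pt,[uv],z)[0];print(n,X,(X[:2]-q[:2])@R)
E
python3 fit.py
```

```text
[ 5.64465089e+02 -8.96076917e+01 -1.91124989e-01] -10.950655248718114 [-1.  -1.2 -0.3 -0.5 -0.2 -0.4  0.7  1.1  0.  -1.8 -0.7 -0. ]
k [557.24768915 -36.38188098  61.        ] [-17.19694198  50.88558717]
g [546.85879008 -68.76450708  61.        ] [-21.24515352  17.11909964]
o [ 543.43146784 -107.52763081   61.        ] [-17.24648875 -21.58925836]
o [ 546.72363994 -107.22686272   61.        ] [-14.07139829 -20.66857431]
g [550.43963167 -67.64153243  61.        ] [-17.94283916  18.90185548]
k [560.62364606 -33.87028781  61.        ] [-14.35956844  53.99275578]
scope [599.82027521 112.07072208 216.        ] [ -3.60013274 204.72227727]
scope [614.3300291  114.24088044 216.        ] [ 10.23316429 209.60924345]
bottle [ 537.14011568 -437.14724008  105.        ] [  39.19241847 -346.40200085]
jar [380.48242844 362.54577088  65.        ] [-266.52521128  408.97027401]
jug [640.0750704  398.44856857 120.        ] [-18.47967473 493.53245494]
```

Request:
send_rows(steps=[{"dp": [-0.042, -0.037, 0], "dr": [0, 0, 0]}, {"dp": [-0.042, -0.037, 0], "dr": [0, 0, 0]}, {"dp": [-0.042, -0.037, 0], "dr": [0, 0, 0]}, {"dp": [-0.042, -0.037, 0], "dr": [0, 0, 0]}, {"dp": [-0.042, -0.037, 0], "dr": [0, 0, 0]}, {"dp": [-0.042, -0.037, 0], "dr": [0, 0, 0]}, {"dp": [-0.0337, -0.0513, 0], "dr": [0, 0, 0]}, {"dp": [-0.0337, -0.0513, 0], "dr": [0, 0, 0]}, {"dp": [-0.0337, -0.0513, 0], "dr": [0, 0, 0]}, {"dp": [-0.0337, -0.0513, 0], "dr": [0, 0, 0]}])

```text
clock: 1.4
position: [436.7, 91.5, 194.0]
tcp_rot: [[-0.952, 0.307, 0.0], [0.307, 0.952, 0.0], [-0.0, 0.0, -1.0]]
contact_force: [0.5, 1.2, -0.3]
gripper_width: 85.4
```

Request:
send_rows(steps=[{"dp": [-0.0337, -0.0513, 0], "dr": [0, 0, 0]}, {"dp": [-0.0337, -0.0513, 0], "dr": [0, 0, 0]}, {"dp": [-0.0337, -0.0513, 0], "dr": [0, 0, 0]}, {"dp": [0, 0, 0], "dr": [0, 0, -6.9]}, {"dp": [0, 0, 0], "dr": [0, 0, 0]}, {"dp": [0, 0, 0], "dr": [0, 0, 0]}, {"dp": [0, 0, 0], "dr": [0, 0, 0]}, {"dp": [0, 0, 0], "dr": [0, 0, 0]}, {"dp": [0, 0, 0], "dr": [0, 0, 0]}, {"dp": [0, 0, 0], "dr": [0, 0, 0]}])

```text
clock: 2.65
position: [485.5, -84.0, 193.9]
tcp_rot: [[-0.982, 0.19, 0.0], [0.19, 0.982, 0.0], [0.0, 0.0, -1.0]]
contact_force: [0.2, -0.6, 0.3]
gripper_width: 85.7
```

```bash
cat > look.py <<'E'
import sys,pickle
from rig import arm
import cv2
n=sys.argv[1]; tag=sys.argv[2]
p=arm.camera_params(n); s=arm.sense(); im=arm.read_camera(n)
pickle.dump((p,s),open(f'pics/{tag}.pkl','wb'))
im=cv2.cvtColor(im,cv2.COLOR_RGB2BGR)
cv2.imwrite(f'pics/{tag}.png',im)
cv2.imwrite(f'pics/{tag}x.png',cv2.resize(im,None,fx=1.5,fy=1.5,interpolation=cv2.INTER_CUBIC))
print(s['clock'],s['position'],s['tcp_rot'].round(4).tolist(),s['contact_force'],s['gripper_width'],s['joint_pos'])
E
python3 look.py wrist w1
```

```text
2.65 [485.50485636 -83.95342411 193.91413465] [[-0.9818, 0.1901, 0.0], [0.1901, 0.9818, 0.0], [0.0, 0.0, -1.0]] [ 0.18198904 -0.60646892  0.27780393] 85.71339780998659 [-1.33370185e+01  1.49495921e+01  1.11639613e+02  1.10010331e-03
  5.34109139e+01 -9.23775620e+01]
```

View pics/w1x.png

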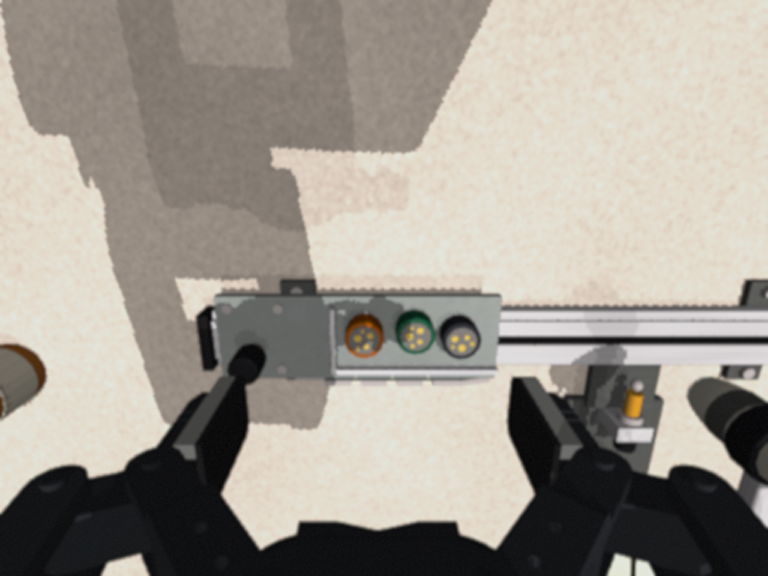

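Run:
```python
import cv2
a=cv2.imread('pics/w1.png')[185:265,125:345]
cv2.imwrite('pics/w1c.png',cv2.resize(a,None,fx=3.6,fy=3.6,interpolation=cv2.INTER_CUBIC))
a=cv2.imread('pics/w1.png')[190:330,380:512]
cv2.imwrite('pics/w1d.png',cv2.resize(a,None,fx=4,fy=4,interpolation=cv2.INTER_CUBIC))
```

```text
(no output)
```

View pics/w1c.png

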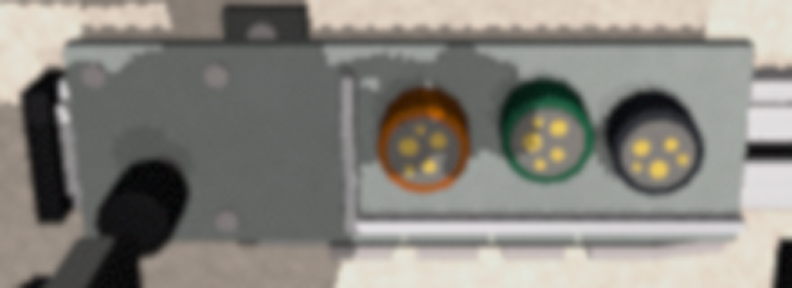

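View pics/w1d.png

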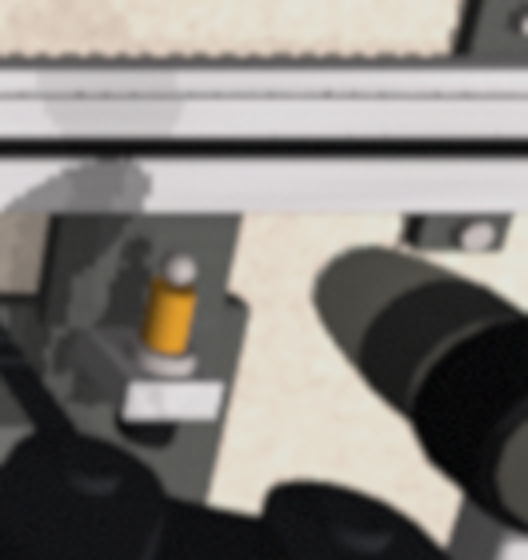

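```bash
cat > fit2.py <<'E'
import pickle
from fit import *
p,s=pickle.load(open('pics/w1.pkl','rb'))
C=lambda L:np.array(L)/3.6+[125,185]-0.37
uw=C([[750,45],[68,45],[353,75],[355,216],[742,219]])
Mw=[[-45,85,0],[-45,-140,0],[-37,-45,8],[15,-45,8],[15,85,8]]
g=lambda q:(pr(p,W(q,Mw))-uw).ravel()
r=least_squares(g,[564,-90,-.19]);q=r.x;print(q,np.degrees(q[2]),g(q).round(2))
h=lambda q:np.r_[g(q),f(q)]
r2=least_squares(h,q);print('joint',r2.x,np.degrees(r2.x[2]),h(r2.x).round(2))
c,s_=np.cos(q[2]),np.sin(q[2]);R=np.array([[c,-s_],[s_,c]])
for n,uv in zip('ogk',C([[424,148],[547,140],[655,151]])):
    X=bp(p,uv,61)[0];print(n,X.round(1),((X[:2]-q[:2])@R).round(1))
D=lambda L:np.array(L)/4+[380,190]-0.37
X=bp(p,D([[180,269]]),35)[0];print('ball',X,(X[:2]-q[:2])@R)
print('tcp',(s['position'][:2]-q[:2])@R)
E
python3 fit2.py
```

```text
[ 5.64718555e+02 -8.78740413e+01 -1.92628909e-01] -11.036823506870926 [ 1.46 -0.46 -2.41 -0.72 -0.37 -0.09  0.32  1.32  1.05  0.62]
joint [ 5.64693203e+02 -8.81498268e+01 -1.92126190e-01] -11.008019843057113 [ 1.21 -0.47 -2.66 -0.64 -0.62 -0.05  0.1   1.36  0.83  0.61 -1.49 -1.34
 -0.9  -0.55 -0.72 -0.49  0.18  1.03  0.43 -1.65 -0.3   0.06]
o [ 543.9 -106.    61. ] [-17.  -21.8]
g [548.5 -67.6  61. ] [-19.8  16.8]
k [558.7 -34.9  61. ] [-16.   50.8]
ball [641.52531713 109.35827969  35.        ] [ 37.62804769 208.28825517]
tcp [-78.49915163 -11.31655485]
```

Request:
send_rows(jaw=0, steps=[{"dp": [-0.0225, -0.0107, 0], "dr": [0, 0, 0]}, {"dp": [0, 0, 0.048], "dr": [0, 0, 0]}, {"dp": [0, 0, 0.048], "dr": [0, 0, 0]}, {"dp": [0, 0, 0.037], "dr": [0, 0, 0]}, {"dp": [0, 0, 0.01], "dr": [0, 0, 0]}, {"dp": [0, 0, 0], "dr": [0, 0, 0]}, {"dp": [-0.006, 0, 0], "dr": [0, 0, 0]}, {"dp": [-0.006, 0, 0], "dr": [0, 0, 0]}, {"dp": [-0.006, 0, 0], "dr": [0, 0, 0]}, {"dp": [0, 0, 0], "dr": [0, 0, 0]}])

```text
clock: 3.95
position: [524.0, -102.5, 51.2]
tcp_rot: [[-0.982, 0.19, 0.001], [0.19, 0.982, -0.0], [-0.001, -0.0, -1.0]]
contact_force: [0.6, 0.0, -0.0]
gripper_width: -0.2
```

```bash
python3 look.py wrist w2
```

```text
3.95 [ 524.01641178 -102.48251533   51.21032416] [[-0.9818, 0.1901, 0.0009], [0.1901, 0.9818, -0.0003], [-0.0009, -0.0001, -1.0]] [ 0.60314671  0.00840656 -0.02814038] -0.22912046302085723 [-1.43179238e+01  2.95068519e+01  1.13952808e+02 -2.08846848e-03
  3.64868134e+01 -9.33554616e+01]
```

View pics/w2x.png

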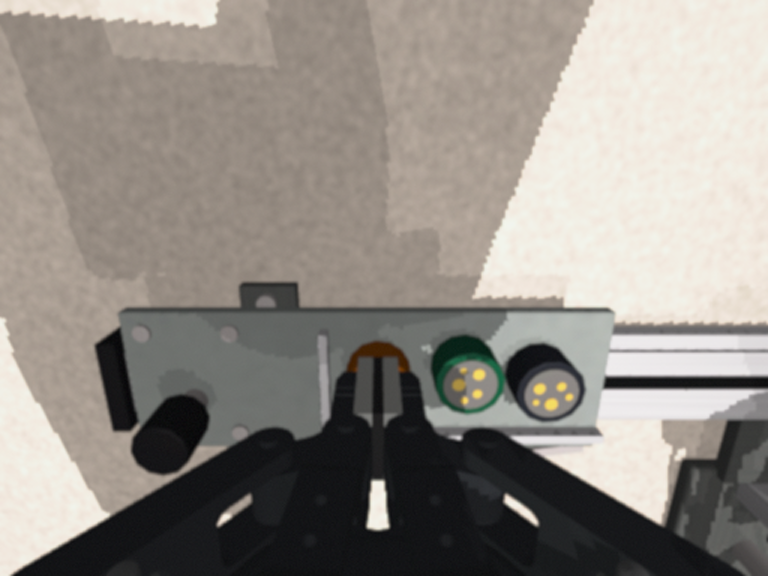

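Request:
send_rows(steps=[{"dp": [-0.005, 0, 0], "dr": [0, 0, 0]}, {"dp": [-0.004, 0, 0], "dr": [0, 0, 0]}, {"dp": [-0.0015, 0, 0], "dr": [0, 0, 0]}, {"dp": [-0.001, 0, 0], "dr": [0, 0, 0]}, {"dp": [0, 0, 0], "dr": [0, 0, 0]}, {"dp": [0, 0, 0], "dr": [0, 0, 0]}, {"dp": [0, 0, 0], "dr": [0, 0, 0]}, {"dp": [0, 0, 0], "dr": [0, 0, 0]}, {"dp": [0, 0, 0], "dr": [0, 0, 0]}, {"dp": [0, 0, 0], "dr": [0, 0, 0]}])

```text
clock: 5.25
position: [534.5, -104.5, 50.9]
tcp_rot: [[-0.982, 0.19, 0.0], [0.19, 0.982, -0.0], [-0.0, -0.0, -1.0]]
contact_force: [-0.0, 0.3, 0.3]
gripper_width: 0.2
```

```bash
python3 look.py wrist w3
```

```text
5.25 [ 534.53028865 -104.48818692   50.91377661] [[-0.9817, 0.1902, 0.0], [0.1902, 0.9817, -0.0], [-0.0, -0.0, -1.0]] [-0.0390684   0.34640549  0.26585738] 0.2351707428335764 [-1.42495305e+01  3.01809873e+01  1.12517723e+02 -2.87871331e-04
  3.72986340e+01 -9.32846512e+01]
```

View pics/w3x.png

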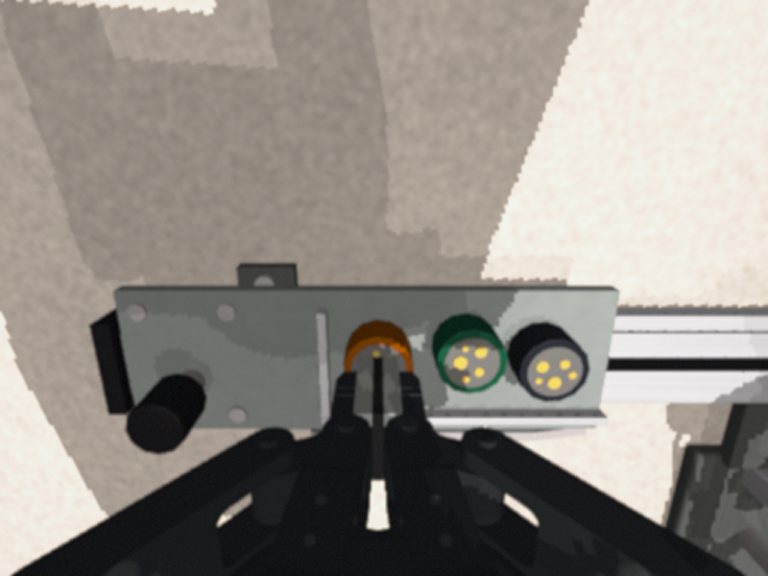

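Run:
```python
import pickle
from h import *
p,s=pickle.load(open('pics/w3.pkl','rb'))
P,R=s['position'],s['tcp_rot']
for X in [[0,0,0],[-11,0,0],[11,0,0],[0,14,0],[0,-14,0],[0,0,-19],[-11,0,-19],[-11,0,-40]]:
    print(X,(pr(p,P+R@np.array(X))*1.5).round(0))
```

```text
[0, 0, 0] [[378. 336.]]
[-11, 0, 0] [[378. 359.]]
[11, 0, 0] [[378. 312.]]
[0, 14, 0] [[410. 336.]]
[0, -14, 0] [[346. 336.]]
[0, 0, -19] [[378. 356.]]
[-11, 0, -19] [[378. 381.]]
[-11, 0, -40] [[378. 410.]]
```

```bash
python3 look.py scene s3; python3 look.py top t3
python3 - <<'E'
import cv2,pickle
from h import *
a=cv2.imread('pics/s3.png')[170:250,180:290]
cv2.imwrite('pics/s3c.png',cv2.resize(a,None,fx=7,fy=7,interpolation=cv2.INTER_CUBIC))
a=cv2.imread('pics/t3.png')[125:205,235:345]
cv2.imwrite('pics/t3c.png',cv2.resize(a,None,fx=7,fy=7,interpolation=cv2.INTER_CUBIC))
for n,o in (('s3',[180,170]),('t3',[235,125])):
    p,s=pickle.load(open(f'pics/{n}.pkl','rb'));P,R=s['position'],s['tcp_rot']
    for z in (0,-19,-40): print(n,z,((pr(p,P+R@np.array([0,0,z]))-o)*7).round())
E
```

```text
5.3 [ 534.46812911 -104.48462701   50.89617485] [[-0.9817, 0.1902, -0.0001], [0.1902, 0.9817, 0.0], [0.0001, -0.0, -1.0]] [0.49196038 0.84084445 0.01256767] -0.3456848286845994 [-1.42506853e+01  3.01815024e+01  1.12520714e+02 -4.93683280e-04
  3.73012180e+01 -9.32862571e+01]
5.35 [ 534.49837627 -104.49403847   50.90933916] [[-0.9817, 0.1902, -0.0], [0.1902, 0.9817, -0.0], [0.0, -0.0, -1.0]] [0.16869443 0.12616027 0.27541935] 0.08088216395432425 [-1.42505278e+01  3.01807328e+01  1.12519335e+02 -1.22670827e-03
  3.72999176e+01 -9.32847809e+01]
s3 0 [[394. 240.]]
s3 -19 [[393. 213.]]
s3 -40 [[392. 184.]]
t3 0 [[354. 378.]]
t3 -19 [[358. 368.]]
t3 -40 [[363. 356.]]
```

View pics/s3c.png

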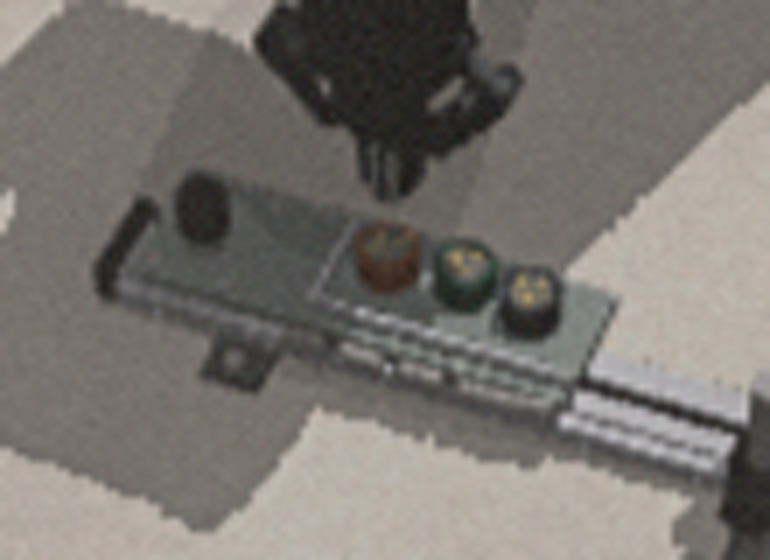

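View pics/t3c.png

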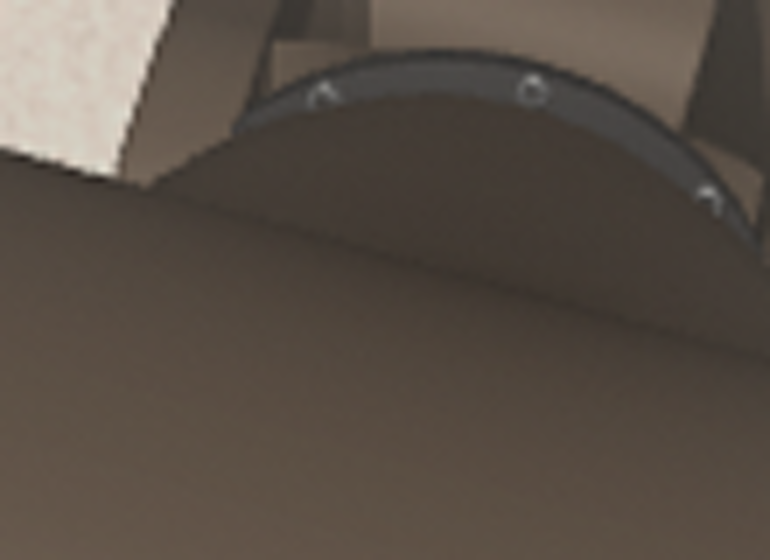

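Run:
```python
import cv2
a=cv2.imread('pics/w3.png')[205:300,200:300]
cv2.imwrite('pics/w3c.png',cv2.resize(a,None,fx=7,fy=6,interpolation=cv2.INTER_CUBIC))
import pickle
from h import *
p,s=pickle.load(open('pics/w3.pkl','rb'));P,R=s['position'],s['tcp_rot']
ps,_=pickle.load(open('pics/s3.pkl','rb'))
for z in range(0,50,8):
    a=bp(p,[[378/1.5,358/1.5]],51+z)[0]; b=bp(ps,[[390/7+180,197/7+170]],51+z)[0]
    print(z,((a-P)@R).round(1),((b-P)@R).round(1))
```

```text
0 [-10.5   0.1  -0.1] [ 24.6 -12.7  -0.1]
8 [-6.4  0.  -8.1] [18.1 -9.6 -8.1]
16 [ -2.4   0.  -16.1] [ 11.5  -6.6 -16.1]
24 [  1.6   0.  -24.1] [  5.   -3.5 -24.1]
32 [  5.7  -0.  -32.1] [ -1.5  -0.4 -32.1]
40 [  9.7  -0.  -40.1] [ -8.    2.6 -40.1]
48 [ 13.8  -0.  -48.1] [-14.6   5.7 -48.1]
```

View pics/w3c.png

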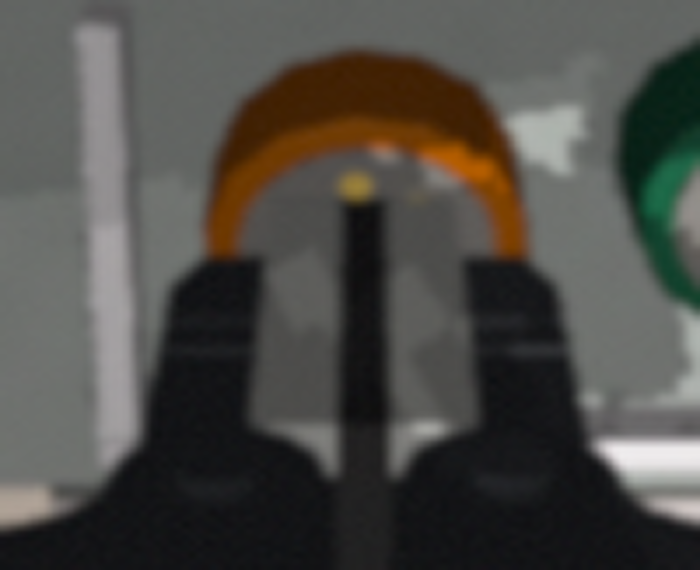

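Request:
send_rows(steps=[{"dp": [0.016, 0, 0], "dr": [0, 0, 0]}, {"dp": [0.016, 0, 0], "dr": [0, 0, 0]}, {"dp": [0, 0, 0.01], "dr": [0, 0, 0]}, {"dp": [0, 0, 0.01], "dr": [0, 0, 0]}, {"dp": [0, 0, 0.005], "dr": [0, 0, 0]}, {"dp": [0, 0, 0], "dr": [0, 0, 0]}, {"dp": [0, 0, 0], "dr": [0, 0, 0]}, {"dp": [0, 0, 0], "dr": [0, 0, 0]}, {"dp": [0, 0, 0], "dr": [0, 0, 0]}, {"dp": [0, 0, 0], "dr": [0, 0, 0]}])

```text
clock: 6.65
position: [503.2, -98.4, 26.0]
tcp_rot: [[-0.982, 0.19, 0.0], [0.19, 0.982, -0.0], [-0.0, -0.0, -1.0]]
contact_force: [0.3, -0.4, 0.8]
gripper_width: 0.1
```

```bash
python3 look.py scene s4; python3 look.py wrist w4
python3 - <<'E'
import cv2
a=cv2.imread('pics/s4.png')[170:250,180:290]
cv2.imwrite('pics/s4c.png',cv2.resize(a,None,fx=7,fy=7,interpolation=cv2.INTER_CUBIC))
E
```

```text
6.65 [503.16688638 -98.43491247  26.02905478] [[-0.9817, 0.1902, 0.0002], [0.1902, 0.9817, -0.0001], [-0.0002, -0.0, -1.0]] [ 0.34439235 -0.43803646  0.82364098] 0.08552075354995216 [-1.44561430e+01  3.07640891e+01  1.17485943e+02 -2.22496276e-03
  3.17360545e+01 -9.34886252e+01]
6.7 [503.11562904 -98.41991532  25.99430061] [[-0.9817, 0.1902, 0.0001], [0.1902, 0.9817, -0.0], [-0.0001, -0.0, -1.0]] [-0.07196951 -0.148543   -0.71771154] -0.6279134117728232 [-1.44565569e+01  3.07674674e+01  1.17487214e+02 -7.80882363e-04
  3.17386528e+01 -9.34893700e+01]
```

View pics/s4c.png

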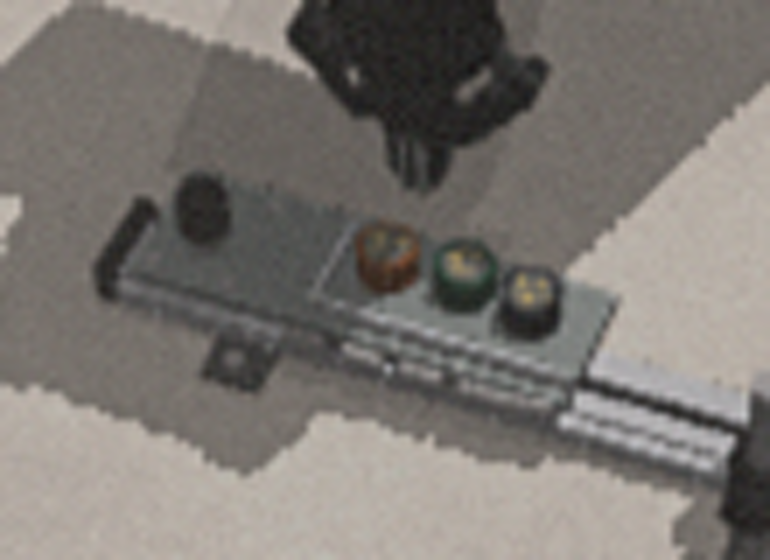

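View pics/w4x.png

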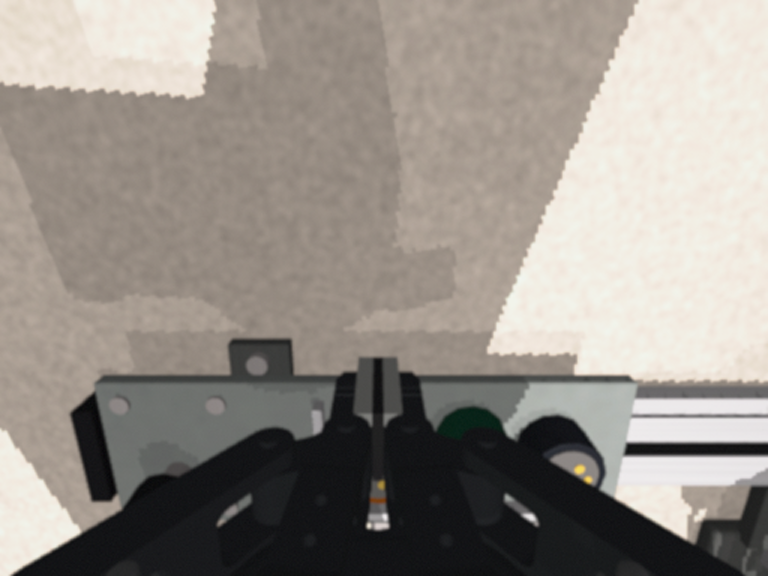

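Run:
```python
import pickle
from h import *
for n,uvs in (('3',[390,195]),('4',[418,190])):
    ps,s=pickle.load(open(f'pics/s{n}.pkl','rb'));P,R=s['position'],s['tcp_rot']
    for z in (0,-10,-20,-30,-40):
        print(n,z,[((pr(ps,P+R@np.array([x,0,z]))-[180,170])*7).round(0)[0].tolist() for x in (-11,0,11)],uvs)
    pt=pickle.load(open('pics/t3.pkl','rb'))[0]
# known check: knob top center, projected vs seen (203,190-ish) ; z 80
    from fit import W
    q=[564.7,-88.1,-.1921]
    print(((pr(ps,W(q,[[0,-110,39],[0,-110,13],[-17,-22,20]]))-[180,170])*7).round())
```

```text
3 0 [[385.0, 256.0], [394.0, 240.0], [403.0, 224.0]] [390, 195]
3 -10 [[384.0, 242.0], [394.0, 226.0], [403.0, 210.0]] [390, 195]
3 -20 [[384.0, 228.0], [393.0, 212.0], [402.0, 196.0]] [390, 195]
3 -30 [[383.0, 214.0], [392.0, 198.0], [401.0, 182.0]] [390, 195]
3 -40 [[382.0, 200.0], [392.0, 184.0], [401.0, 168.0]] [390, 195]
[[198. 187.]
 [203. 223.]
 [385. 240.]]
4 0 [[413.0, 243.0], [421.0, 228.0], [430.0, 212.0]] [418, 190]
4 -10 [[412.0, 230.0], [421.0, 214.0], [430.0, 199.0]] [418, 190]
4 -20 [[411.0, 216.0], [420.0, 201.0], [429.0, 185.0]] [418, 190]
4 -30 [[411.0, 202.0], [420.0, 187.0], [429.0, 171.0]] [418, 190]
4 -40 [[410.0, 189.0], [419.0, 173.0], [428.0, 157.0]] [418, 190]
[[198. 187.]
 [203. 223.]
 [385. 240.]]
```

Request:
send_rows(steps=[{"dp": [0, 0, 0.008], "dr": [0, 0, 0]}, {"dp": [0, 0, 0.008], "dr": [0, 0, 0]}, {"dp": [0, 0, 0], "dr": [0, 0, 0]}, {"dp": [-0.005, 0, 0], "dr": [0, 0, 0]}, {"dp": [-0.005, 0, 0], "dr": [0, 0, 0]}, {"dp": [-0.005, 0, 0], "dr": [0, 0, 0]}, {"dp": [-0.005, 0, 0], "dr": [0, 0, 0]}, {"dp": [-0.003, 0, 0], "dr": [0, 0, 0]}, {"dp": [0, 0, 0], "dr": [0, 0, 0]}, {"dp": [0, 0, 0], "dr": [0, 0, 0]}])

```text
clock: 8.0
position: [525.5, -102.7, 9.9]
tcp_rot: [[-0.982, 0.19, -0.0], [0.19, 0.982, 0.0], [0.0, 0.0, -1.0]]
contact_force: [0.6, 0.5, -0.5]
gripper_width: -0.2
```

```bash
python3 look.py scene s5; python3 look.py wrist w5
python3 - <<'E'
import cv2
a=cv2.imread('pics/s5.png')[170:250,180:290]
cv2.imwrite('pics/s5c.png',cv2.resize(a,None,fx=7,fy=7,interpolation=cv2.INTER_CUBIC))
E
```

```text
8.0 [ 525.49648378 -102.74960491    9.88302908] [[-0.9817, 0.1902, -0.0002], [0.1902, 0.9817, 0.0], [0.0002, 0.0, -1.0]] [ 0.60034887  0.48791659 -0.5440962 ] -0.1613143342810611 [-1.43075551e+01  3.35348006e+01  1.14932031e+02  4.33965485e-04
  3.15436119e+01 -9.33421075e+01]
8.05 [ 525.47138393 -102.73319338    9.87051393] [[-0.9817, 0.1902, -0.0002], [0.1902, 0.9817, 0.0], [0.0002, 0.0, -1.0]] [ 0.54695559 -1.03405144  0.79425979] 0.09129898151302156 [-1.43059333e+01  3.35350428e+01  1.14934903e+02 -1.02017158e-03
  3.15416297e+01 -9.33399592e+01]
```

View pics/s5c.png

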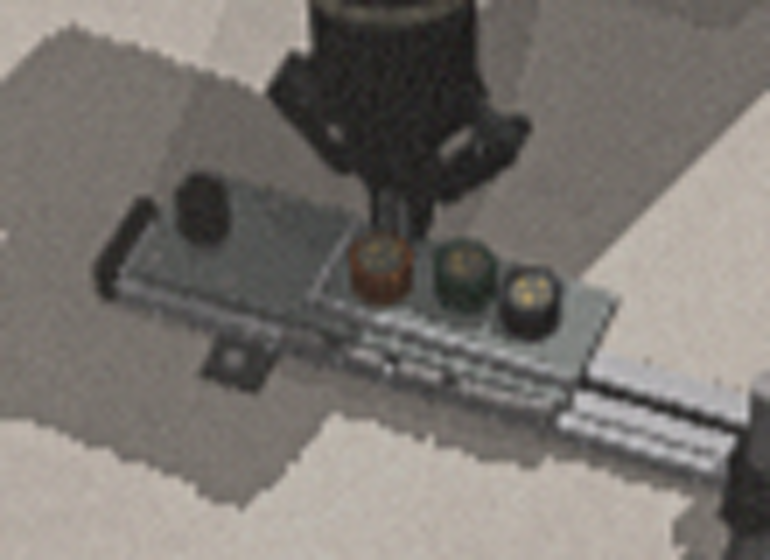

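View pics/w5x.png

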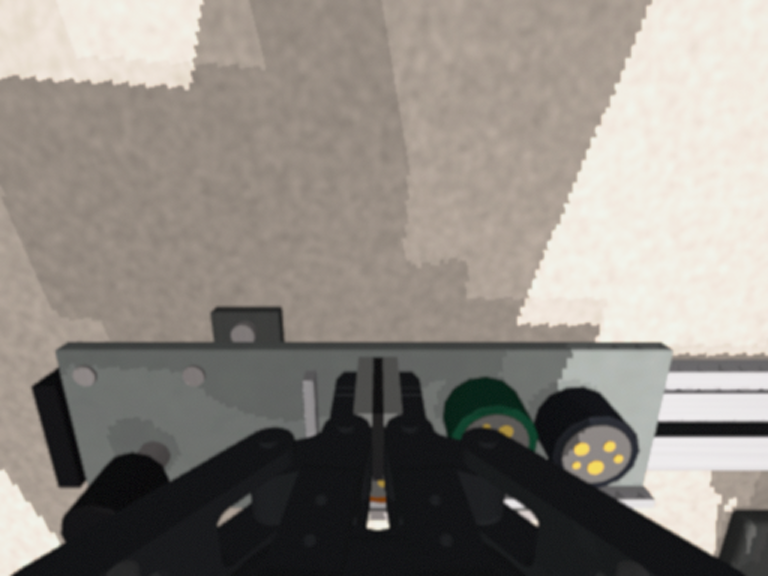

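Request:
send_rows(steps=[{"dp": [-0.004, 0, 0], "dr": [0, 0, 0]}, {"dp": [-0.003, 0, 0], "dr": [0, 0, 0]}, {"dp": [-0.001, 0, 0], "dr": [0, 0, 0]}, {"dp": [-0.001, 0, 0], "dr": [0, 0, 0]}, {"dp": [-0.001, 0, 0], "dr": [0, 0, 0]}, {"dp": [-0.001, 0, 0], "dr": [0, 0, 0]}, {"dp": [0, 0, 0], "dr": [0, 0, 0]}, {"dp": [0, 0, 0], "dr": [0, 0, 0]}, {"dp": [0, 0, 0], "dr": [0, 0, 0]}, {"dp": [0, 0, 0], "dr": [0, 0, 0]}])

```text
clock: 9.35
position: [535.7, -104.7, 9.8]
tcp_rot: [[-0.982, 0.19, -0.001], [0.19, 0.982, 0.0], [0.001, 0.0, -1.0]]
contact_force: [-4.8, 0.9, 1.8]
gripper_width: -0.2
```

Request:
send_rows(steps=[{"dp": [0.024, 0, 0], "dr": [0, 0, 0]}, {"dp": [0, 0.039, 0], "dr": [0, 0, 0]}, {"dp": [0, 0, 0], "dr": [0, 0, 0]}, {"dp": [-0.007, 0, 0], "dr": [0, 0, 0]}, {"dp": [-0.006, 0, 0], "dr": [0, 0, 0]}, {"dp": [-0.006, 0, 0], "dr": [0, 0, 0]}, {"dp": [-0.003, 0, 0], "dr": [0, 0, 0]}, {"dp": [-0.001, 0, 0], "dr": [0, 0, 0]}, {"dp": [-0.001, 0, 0], "dr": [0, 0, 0]}, {"dp": [0, 0, 0], "dr": [0, 0, 0]}])

```text
clock: 10.6
position: [543.1, -66.5, 9.8]
tcp_rot: [[-0.982, 0.19, -0.001], [0.19, 0.982, 0.0], [0.001, -0.0, -1.0]]
contact_force: [-4.6, 0.1, 3.1]
gripper_width: -0.2
```

Request:
send_rows(steps=[{"dp": [0.024, 0, 0], "dr": [0, 0, 0]}, {"dp": [0, 0.034, 0], "dr": [0, 0, 0]}, {"dp": [0, 0, 0], "dr": [0, 0, 0]}, {"dp": [-0.007, 0, 0], "dr": [0, 0, 0]}, {"dp": [-0.006, 0, 0], "dr": [0, 0, 0]}, {"dp": [-0.006, 0, 0], "dr": [0, 0, 0]}, {"dp": [-0.003, 0, 0], "dr": [0, 0, 0]}, {"dp": [-0.001, 0, 0], "dr": [0, 0, 0]}, {"dp": [-0.001, 0, 0], "dr": [0, 0, 0]}, {"dp": [0, 0, 0], "dr": [0, 0, 0]}])

```text
clock: 11.85
position: [549.6, -33.1, 9.8]
tcp_rot: [[-0.982, 0.19, -0.001], [0.19, 0.982, 0.0], [0.001, -0.0, -1.0]]
contact_force: [-4.7, -0.4, 1.5]
gripper_width: 0.2
```

```bash
python3 look.py scene s6;python3 - <<'E'
import cv2
a=cv2.imread('pics/s6.png')[170:250,180:290]
cv2.imwrite('pics/s6c.png',cv2.resize(a,None,fx=7,fy=7,interpolation=cv2.INTER_CUBIC))
E
```

```text
11.85 [549.61540765 -33.12474951   9.79592198] [[-0.9818, 0.1901, -0.0012], [0.1901, 0.9818, 0.0001], [0.0012, -0.0001, -1.0]] [-4.71958544 -0.38855979  1.50707207] 0.21460301535275014 [-6.60187551e+00  3.43379779e+01  1.12871506e+02 -4.12985038e-03
  3.28580904e+01 -8.56376961e+01]
```

View pics/s6c.png

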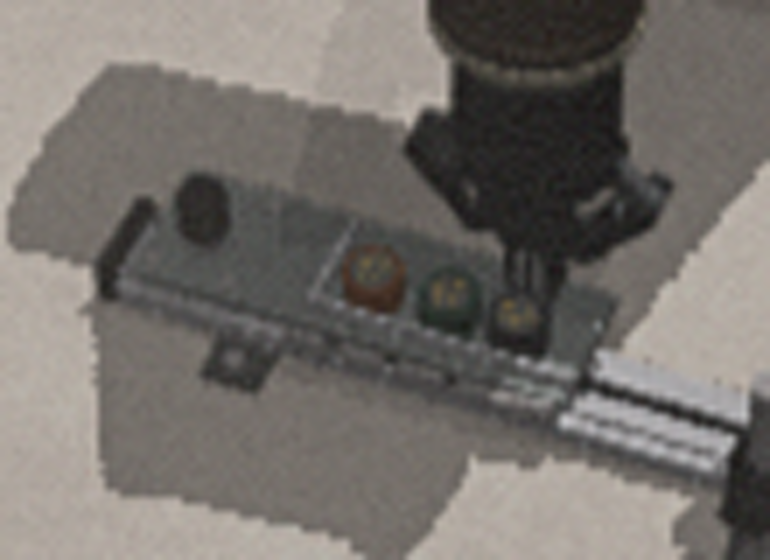

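Request:
send_rows(steps=[{"dp": [0.022, 0, 0], "dr": [0, 0, 0]}, {"dp": [0, 0.036, 0], "dr": [0, 0, 0]}, {"dp": [-0.02, 0, 0], "dr": [0, 0, 0]}, {"dp": [-0.022, 0, 0], "dr": [0, 0, 0]}, {"dp": [0, 0, 0], "dr": [0, 0, 0]}, {"dp": [0, -0.006, 0], "dr": [0, 0, 0]}, {"dp": [0, -0.006, 0], "dr": [0, 0, 0]}, {"dp": [0, -0.006, 0], "dr": [0, 0, 0]}, {"dp": [0, -0.005, 0], "dr": [0, 0, 0]}, {"dp": [0, 0, 0], "dr": [0, 0, 0]}])

```text
clock: 13.15
position: [572.3, -24.7, 9.9]
tcp_rot: [[-0.982, 0.191, -0.0], [0.191, 0.982, -0.0], [0.0, -0.0, -1.0]]
contact_force: [-0.5, -0.3, 0.4]
gripper_width: -0.1
```

Request:
send_rows(steps=[{"dp": [0, -0.001, 0], "dr": [0, 0, 0]}, {"dp": [0, -0.001, 0], "dr": [0, 0, 0]}, {"dp": [0, -0.001, 0], "dr": [0, 0, 0]}, {"dp": [0, -0.001, 0], "dr": [0, 0, 0]}, {"dp": [0, 0, 0], "dr": [0, 0, 0]}, {"dp": [0, 0, 0], "dr": [0, 0, 0]}, {"dp": [0, 0, 0], "dr": [0, 0, 0]}, {"dp": [0, 0, 0], "dr": [0, 0, 0]}, {"dp": [0, 0, 0], "dr": [0, 0, 0]}, {"dp": [0, 0, 0], "dr": [0, 0, 0]}])

```text
clock: 14.4
position: [571.7, -28.2, 9.9]
tcp_rot: [[-0.982, 0.19, 0.0], [0.19, 0.982, -0.0], [-0.0, -0.0, -1.0]]
contact_force: [0.1, 0.3, 0.3]
gripper_width: 0.0
```

```bash
python3 look.py scene s7;python3 look.py wrist w7;python3 - <<'E'
import cv2
a=cv2.imread('pics/s7.png')[170:250,180:290]
cv2.imwrite('pics/s7c.png',cv2.resize(a,None,fx=7,fy=7,interpolation=cv2.INTER_CUBIC))
E
```

```text
14.4 [571.70339269 -28.16146141   9.8935436 ] [[-0.9818, 0.1902, 0.0], [0.1902, 0.9818, -0.0], [-0.0, -0.0, -1.0]] [0.05109429 0.33874504 0.34119002] 0.03546699670746977 [-5.85407689e+00  3.54446927e+01  1.10014914e+02 -8.82192192e-04
  3.45402166e+01 -8.48906234e+01]
14.45 [571.64887544 -28.18972461   9.87611584] [[-0.9818, 0.1902, -0.0001], [0.1902, 0.9818, -0.0], [0.0001, -0.0, -1.0]] [0.6120266  0.42685341 0.02492265] 0.25459704510266584 [-5.85638461e+00  3.54454570e+01  1.10017409e+02 -3.51423252e-03
  3.45421606e+01 -8.48905875e+01]
```

View pics/s7c.png

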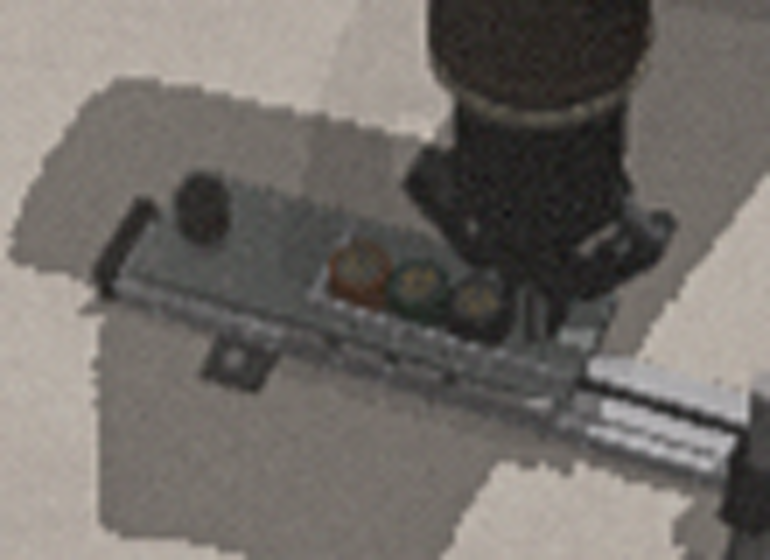

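View pics/w7x.png

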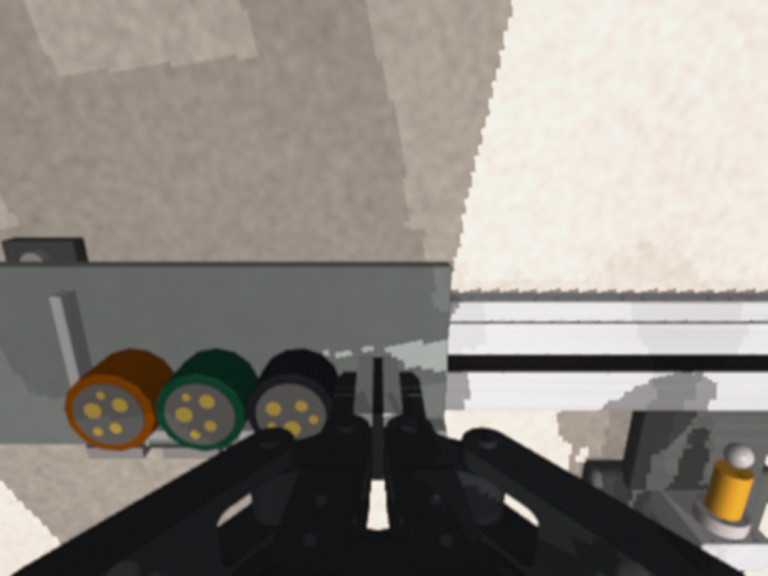

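Request:
send_rows(steps=[{"dp": [0, -0.001, 0], "dr": [0, 0, 0]}, {"dp": [0, -0.0005, 0], "dr": [0, 0, 0]}, {"dp": [0, 0, 0], "dr": [0, 0, 0]}, {"dp": [0, 0, 0], "dr": [0, 0, 0]}, {"dp": [0, 0, 0], "dr": [0, 0, 0]}, {"dp": [0, 0, 0], "dr": [0, 0, 0]}, {"dp": [0, 0, 0], "dr": [0, 0, 0]}, {"dp": [0, 0, 0], "dr": [0, 0, 0]}, {"dp": [0, 0, 0], "dr": [0, 0, 0]}, {"dp": [0, 0, 0], "dr": [0, 0, 0]}])

```text
clock: 15.75
position: [571.4, -29.6, 9.9]
tcp_rot: [[-0.982, 0.19, 0.0], [0.19, 0.982, 0.0], [-0.0, 0.0, -1.0]]
contact_force: [0.5, 3.3, 0.9]
gripper_width: 0.3
```

Request:
send_rows(steps=[{"dp": [0, -0.0008, 0], "dr": [0, 0, 0]}, {"dp": [0, 0, 0], "dr": [0, 0, 0]}, {"dp": [0, 0, 0], "dr": [0, 0, 0]}, {"dp": [0, 0.004, 0], "dr": [0, 0, 0]}, {"dp": [0, 0.004, 0], "dr": [0, 0, 0]}, {"dp": [0.025, 0, 0], "dr": [0, 0, 0]}, {"dp": [0.025, 0, 0], "dr": [0, 0, 0]}, {"dp": [0, -0.025, 0], "dr": [0, 0, 0]}, {"dp": [0, -0.026, 0], "dr": [0, 0, 0]}, {"dp": [0, 0, 0], "dr": [0, 0, 0]}])

```text
clock: 17.0
position: [513.7, -64.2, 9.9]
tcp_rot: [[-0.981, 0.192, -0.0], [0.192, 0.981, -0.0], [0.0, -0.0, -1.0]]
contact_force: [-0.1, 0.4, 0.4]
gripper_width: 0.2
```

```bash
python3 look.py wrist w8; python3 look.py scene s8;python3 - <<'E'
import cv2
a=cv2.imread('pics/s8.png')[170:250,180:290]
cv2.imwrite('pics/s8c.png',cv2.resize(a,None,fx=7,fy=7,interpolation=cv2.INTER_CUBIC))
E
```

```text
17.0 [513.74858624 -64.23590869   9.92052651] [[-0.9814, 0.1918, -0.0001], [0.1918, 0.9814, -0.0002], [0.0001, -0.0002, -1.0]] [-0.08473257  0.36966136  0.43336352] 0.23151357501427747 [-1.04738258e+01  3.26477707e+01  1.17256858e+02 -2.04258002e-02
  3.01006717e+01 -8.93988357e+01]
17.05 [513.95033563 -63.52936168   9.90692172] [[-0.9815, 0.1916, -0.0001], [0.1916, 0.9815, -0.0], [0.0, -0.0001, -1.0]] [-0.60019907  0.41899634 -0.51093377] -0.018446844006633243 [-1.03982820e+01  3.26535485e+01  1.17245519e+02 -6.50440838e-03
  3.01033429e+01 -8.93487949e+01]
```

View pics/w8x.png

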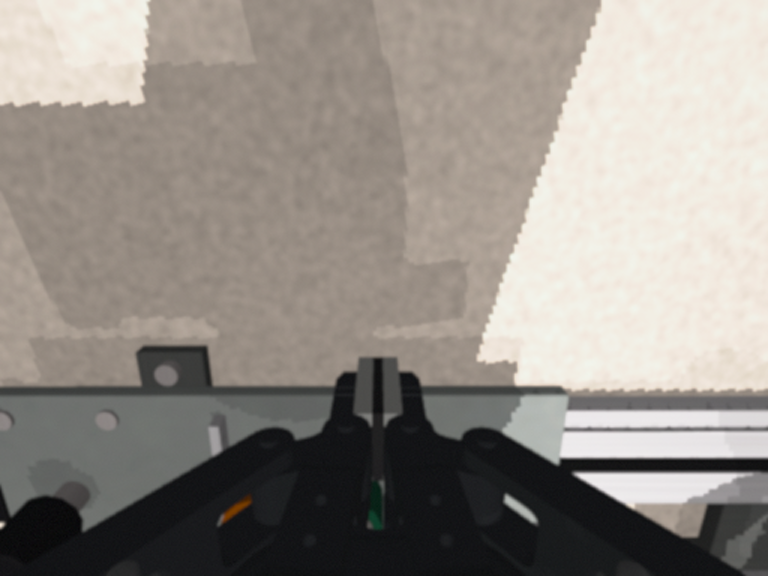

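View pics/s8c.png

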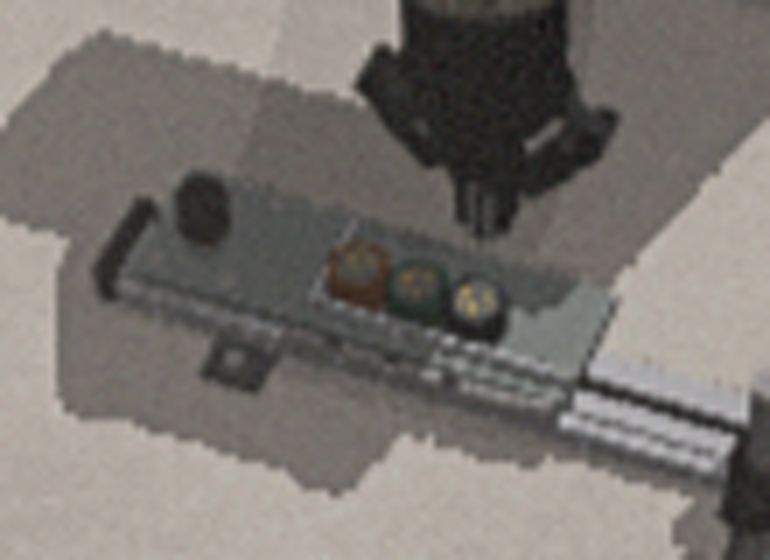

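Request:
send_rows(steps=[{"dp": [-0.009, 0, 0], "dr": [0, 0, 0]}, {"dp": [-0.009, 0, 0], "dr": [0, 0, 0]}, {"dp": [-0.006, 0, 0], "dr": [0, 0, 0]}, {"dp": [-0.002, 0, 0], "dr": [0, 0, 0]}, {"dp": [-0.001, 0, 0], "dr": [0, 0, 0]}, {"dp": [-0.001, 0, 0], "dr": [0, 0, 0]}, {"dp": [-0.001, 0, 0], "dr": [0, 0, 0]}, {"dp": [0, 0, 0], "dr": [0, 0, 0]}, {"dp": [0, 0, 0], "dr": [0, 0, 0]}, {"dp": [0, 0, 0], "dr": [0, 0, 0]}])

```text
clock: 18.35
position: [542.4, -68.6, 9.9]
tcp_rot: [[-0.982, 0.19, -0.0], [0.19, 0.982, 0.0], [0.0, 0.0, -1.0]]
contact_force: [-0.2, -0.0, 0.4]
gripper_width: -0.0
```

Request:
send_rows(steps=[{"dp": [0.01, 0, 0], "dr": [0, 0, 0]}, {"dp": [0, -0.03, 0], "dr": [0, 0, 0]}, {"dp": [0, 0, 0], "dr": [0, 0, 0]}, {"dp": [-0.006, 0, 0], "dr": [0, 0, 0]}, {"dp": [-0.002, 0, 0], "dr": [0, 0, 0]}, {"dp": [-0.001, 0, 0], "dr": [0, 0, 0]}, {"dp": [-0.001, 0, 0], "dr": [0, 0, 0]}, {"dp": [0, 0, 0], "dr": [0, 0, 0]}, {"dp": [0, 0, 0], "dr": [0, 0, 0]}, {"dp": [0, 0, 0], "dr": [0, 0, 0]}])

```text
clock: 19.6
position: [536.7, -98.1, 9.9]
tcp_rot: [[-0.982, 0.19, -0.0], [0.19, 0.982, -0.0], [0.0, -0.0, -1.0]]
contact_force: [-0.8, -0.3, -0.4]
gripper_width: 0.1
```

Request:
send_rows(steps=[{"dp": [-0.001, 0, 0], "dr": [0, 0, 0]}, {"dp": [0, 0, 0], "dr": [0, 0, 0]}, {"dp": [0, 0, 0], "dr": [0, 0, 0]}, {"dp": [0.005, 0, 0], "dr": [0, 0, 0]}, {"dp": [0, 0.03, 0], "dr": [0, 0, 0]}, {"dp": [0, 0, 0], "dr": [0, 0, 0]}, {"dp": [-0.004, 0, 0], "dr": [0, 0, 0]}, {"dp": [-0.001, 0, 0], "dr": [0, 0, 0]}, {"dp": [0, 0, 0], "dr": [0, 0, 0]}, {"dp": [0, 0, 0], "dr": [0, 0, 0]}])

```text
clock: 20.85
position: [543.3, -69.1, 9.8]
tcp_rot: [[-0.982, 0.191, -0.0], [0.191, 0.982, 0.0], [0.0, -0.0, -1.0]]
contact_force: [0.3, -0.6, -0.3]
gripper_width: -0.1
```

Request:
send_rows(steps=[{"dp": [0.005, 0, 0], "dr": [0, 0, 0]}, {"dp": [0, 0.0155, 0], "dr": [0, 0, 0]}, {"dp": [0, 0, 0], "dr": [0, 0, 0]}, {"dp": [-0.003, 0, 0], "dr": [0, 0, 0]}, {"dp": [-0.001, 0, 0], "dr": [0, 0, 0]}, {"dp": [-0.001, 0, 0], "dr": [0, 0, 0]}, {"dp": [0, 0, 0], "dr": [0, 0, 0]}, {"dp": [0, 0, 0], "dr": [0, 0, 0]}, {"dp": [0, 0, 0], "dr": [0, 0, 0]}, {"dp": [0, 0, 0], "dr": [0, 0, 0]}])

```text
clock: 22.1
position: [545.6, -53.6, 9.8]
tcp_rot: [[-0.982, 0.19, -0.001], [0.19, 0.982, 0.0], [0.001, -0.0, -1.0]]
contact_force: [-4.7, 2.3, 2.7]
gripper_width: 0.0
```

Request:
send_rows(steps=[{"dp": [0.005, 0, 0], "dr": [0, 0, 0]}, {"dp": [0, -0.03, 0], "dr": [0, 0, 0]}, {"dp": [0, 0, 0], "dr": [0, 0, 0]}, {"dp": [-0.003, 0, 0], "dr": [0, 0, 0]}, {"dp": [-0.001, 0, 0], "dr": [0, 0, 0]}, {"dp": [-0.001, 0, 0], "dr": [0, 0, 0]}, {"dp": [0, 0, 0], "dr": [0, 0, 0]}, {"dp": [0, 0, 0], "dr": [0, 0, 0]}, {"dp": [0, 0, 0], "dr": [0, 0, 0]}, {"dp": [0, 0, 0], "dr": [0, 0, 0]}])

```text
clock: 23.35
position: [540.1, -82.6, 9.8]
tcp_rot: [[-0.982, 0.19, -0.001], [0.19, 0.982, 0.0], [0.001, 0.0, -1.0]]
contact_force: [-3.8, 1.8, 2.8]
gripper_width: -0.1
```

Request:
send_rows(steps=[{"dp": [0.005, 0, 0], "dr": [0, 0, 0]}, {"dp": [0, -0.03, 0], "dr": [0, 0, 0]}, {"dp": [0, 0, 0], "dr": [0, 0, 0]}, {"dp": [-0.003, 0, 0], "dr": [0, 0, 0]}, {"dp": [-0.001, 0, 0], "dr": [0, 0, 0]}, {"dp": [-0.001, 0, 0], "dr": [0, 0, 0]}, {"dp": [0, 0, 0], "dr": [0, 0, 0]}, {"dp": [0, 0, 0], "dr": [0, 0, 0]}, {"dp": [0, 0, 0], "dr": [0, 0, 0]}, {"dp": [0, 0, 0], "dr": [0, 0, 0]}])

```text
clock: 24.6
position: [534.4, -112.1, 9.8]
tcp_rot: [[-0.982, 0.19, -0.001], [0.19, 0.982, 0.0], [0.001, 0.0, -1.0]]
contact_force: [-4.7, 2.2, 2.1]
gripper_width: 0.3
```

Request:
send_rows(steps=[{"dp": [0.012, 0, 0], "dr": [0, 0, 0]}, {"dp": [0.01, 0, 0], "dr": [0, 0, 0]}, {"dp": [0, 0.052, 0], "dr": [0, 0, 0]}, {"dp": [0, 0.052, 0], "dr": [0, 0, 0]}, {"dp": [0, 0, 0], "dr": [0, 0, 0]}, {"dp": [-0.022, 0, 0], "dr": [0, 0, 0]}, {"dp": [-0.021, 0, 0], "dr": [0, 0, 0]}, {"dp": [0, -0.007, 0], "dr": [0, 0, 0]}, {"dp": [0, -0.006, 0], "dr": [0, 0, 0]}, {"dp": [0, 0, 0], "dr": [0, 0, 0]}])

```text
clock: 25.85
position: [571.7, -27.9, 9.8]
tcp_rot: [[-0.982, 0.191, -0.001], [0.191, 0.982, 0.0], [0.001, -0.0, -1.0]]
contact_force: [-0.7, 0.3, 0.7]
gripper_width: 0.1
```

Request:
send_rows(steps=[{"dp": [0, -0.001, 0], "dr": [0, 0, 0]}, {"dp": [0, -0.001, 0], "dr": [0, 0, 0]}, {"dp": [0, -0.001, 0], "dr": [0, 0, 0]}, {"dp": [0, -0.0007, 0], "dr": [0, 0, 0]}, {"dp": [0, 0, 0], "dr": [0, 0, 0]}, {"dp": [0, 0, 0], "dr": [0, 0, 0]}, {"dp": [0, 0, 0], "dr": [0, 0, 0]}, {"dp": [0, 0, 0], "dr": [0, 0, 0]}, {"dp": [0, 0, 0], "dr": [0, 0, 0]}, {"dp": [0, 0, 0], "dr": [0, 0, 0]}])

```text
clock: 27.1
position: [572.3, -30.3, 10.0]
tcp_rot: [[-0.982, 0.19, 0.0], [0.19, 0.982, 0.0], [-0.0, 0.0, -1.0]]
contact_force: [1.1, 6.8, 1.9]
gripper_width: -0.1
```

Request:
send_rows(steps=[{"dp": [0, 0.003, 0], "dr": [0, 0, 0]}, {"dp": [0, 0.005, 0], "dr": [0, 0, 0]}, {"dp": [0, 0, -0.03], "dr": [0, 0, 0]}, {"dp": [0, 0, -0.05], "dr": [0, 0, 0]}, {"dp": [0.03, -0.05, -0.02], "dr": [0, 0, 0]}, {"dp": [0.03, -0.05, -0.02], "dr": [0, 0, 0]}, {"dp": [0, -0.05, 0], "dr": [0, 0, 0]}, {"dp": [0, 0, 0], "dr": [0, 0, 0]}, {"dp": [0, 0, 0], "dr": [0, 0, 0]}, {"dp": [0, 0, 0], "dr": [0, 0, 0]}])

```text
clock: 28.35
position: [486.4, -157.8, 129.7]
tcp_rot: [[-0.982, 0.189, -0.0], [0.189, 0.982, 0.0], [0.0, 0.0, -1.0]]
contact_force: [-0.1, -0.1, -0.2]
gripper_width: -0.1
```

```bash
python3 look.py wrist w9
python3 - <<'E'
import cv2
a=cv2.imread('pics/w9.png')[150:290,60:400]
cv2.imwrite('pics/w9c.png',cv2.resize(a,None,fx=2.35,fy=2.35,interpolation=cv2.INTER_CUBIC))
E
```

```text
28.35 [ 486.44649758 -157.83704704  129.68318346] [[-0.982, 0.1891, -0.0004], [0.1891, 0.982, 0.0002], [0.0005, 0.0002, -1.0]] [-0.12429234 -0.09314978 -0.18239505] -0.07724236988963254 [-2.13761545e+01  2.12536402e+01  1.13269890e+02  5.00067383e-03
  4.55052934e+01 -1.00481130e+02]
```

View pics/w9x.png

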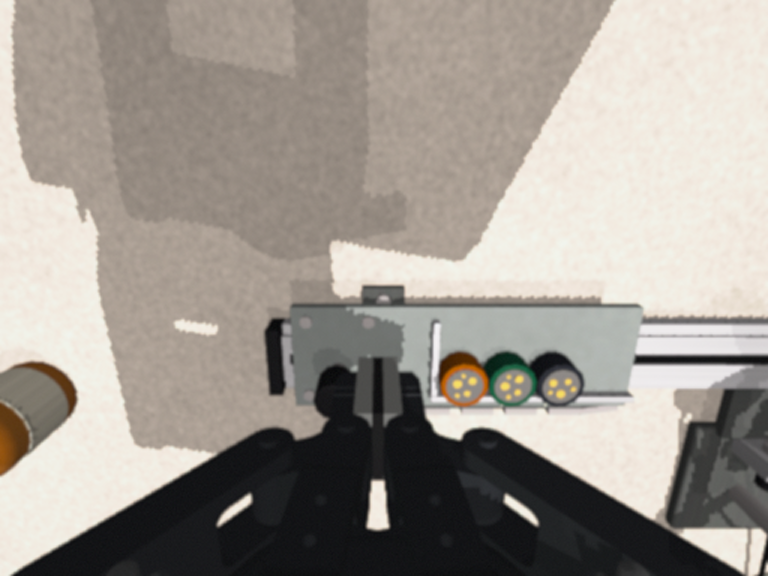

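Run:
```python
import pickle
from fit import *
p,s=pickle.load(open('pics/w9.pkl','rb'))
q=[564.7,-88.1,-.1921]
M=[[-45,85,0],[-45,-140,0],[-37,-45,8],[0,-30,20],[0,0,20],[0,30,20],[0,-110,39],[0,-122,26],[0,-145,0],[0,-145,15]]
print((pr(p,W(q,M))*1.5).round(0))
c,s_=np.cos(q[2]),np.sin(q[2]);R=np.array([[c,-s_],[s_,c]])
print((s['position'][:2]-q[:2])@R)
```

```text
[[644. 306.]
 [288. 305.]
 [439. 322.]
 [463. 385.]
 [512. 385.]
 [560. 385.]
 [332. 401.]
 [314. 390.]
 [284. 369.]
 [280. 380.]]
[-63.49982088 -83.39447894]
```

View pics/w9c.png

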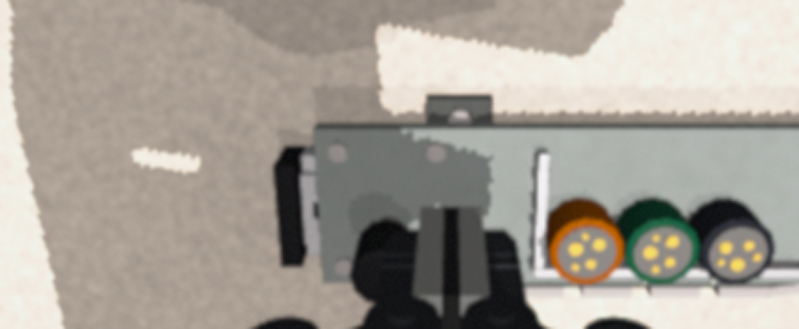

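Request:
send_rows(jaw=0.038, steps=[{"dp": [-0.03, -0.0136, 0], "dr": [0, 0, 0]}, {"dp": [-0.03, -0.013, 0], "dr": [0, 0, 0]}, {"dp": [-0.0035, 0, 0.02], "dr": [0, 0, 0]}, {"dp": [0, 0, 0.03], "dr": [0, 0, 0]}, {"dp": [0, 0, 0.01], "dr": [0, 0, 0]}, {"dp": [0, 0, 0], "dr": [0, 0, 0]}, {"dp": [0, 0, 0], "dr": [0, 0, 0]}, {"dp": [0, 0, 0], "dr": [0, 0, 0]}, {"dp": [0, 0, 0], "dr": [0, 0, 0]}, {"dp": [0, 0, 0], "dr": [0, 0, 0]}])

```text
clock: 29.65
position: [543.7, -197.1, 70.2]
tcp_rot: [[-0.982, 0.19, 0.0], [0.19, 0.982, -0.0], [-0.0, -0.0, -1.0]]
contact_force: [-0.3, 0.2, 0.3]
gripper_width: 38.1
```

```bash
python3 look.py wrist w10; python3 look.py scene s10
python3 - <<'E'
import cv2,pickle
a=cv2.imread('pics/s10.png')[160:240,180:290]
cv2.imwrite('pics/s10c.png',cv2.resize(a,None,fx=7,fy=7,interpolation=cv2.INTER_CUBIC))
from fit import *
q=[564.7,-88.1,-.1921]
c,s_=np.cos(q[2]),np.sin(q[2]);R=np.array([[c,-s_],[s_,c]])
s=arm.sense();print((s['position'][:2]-q[:2])@R)
E
```

```text
29.65 [ 543.65874031 -197.06894598   70.17821616] [[-0.9817, 0.1903, 0.0003], [0.1903, 0.9817, -0.0002], [-0.0004, -0.0001, -1.0]] [-0.31355674  0.24146426  0.32443879] 38.0695070272268 [-2.29279179e+01  3.05754760e+01  1.07395033e+02 -1.04926783e-03
  4.20078479e+01 -1.01958966e+02]
29.7 [ 543.63537729 -197.0565327    70.1067279 ] [[-0.9817, 0.1902, 0.0003], [0.1902, 0.9817, -0.0001], [-0.0003, -0.0001, -1.0]] [-0.48465089 -0.09225613  0.57279752] 37.79045932687141 [-2.29281587e+01  3.05816666e+01  1.07396939e+02 -5.35569359e-05
  4.20042628e+01 -1.01961179e+02]
[ 8.99025469e-02 -1.10987057e+02]
```

View pics/w10x.png

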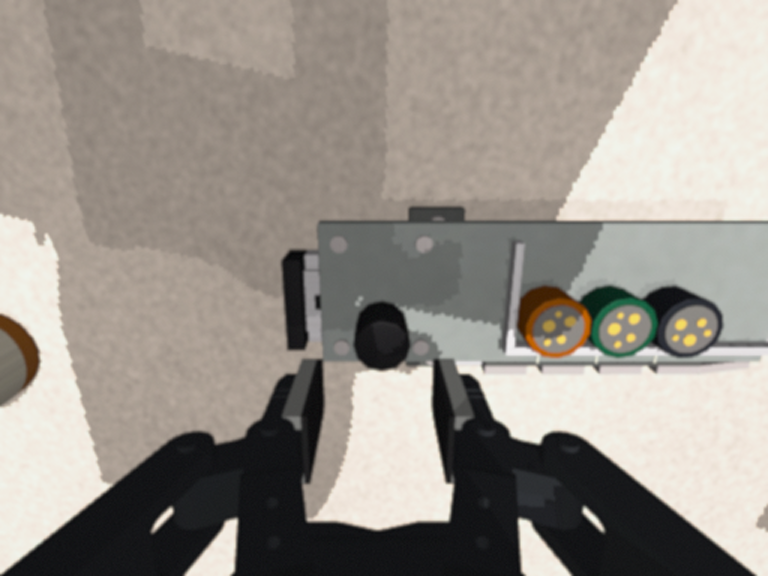

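View pics/s10c.png

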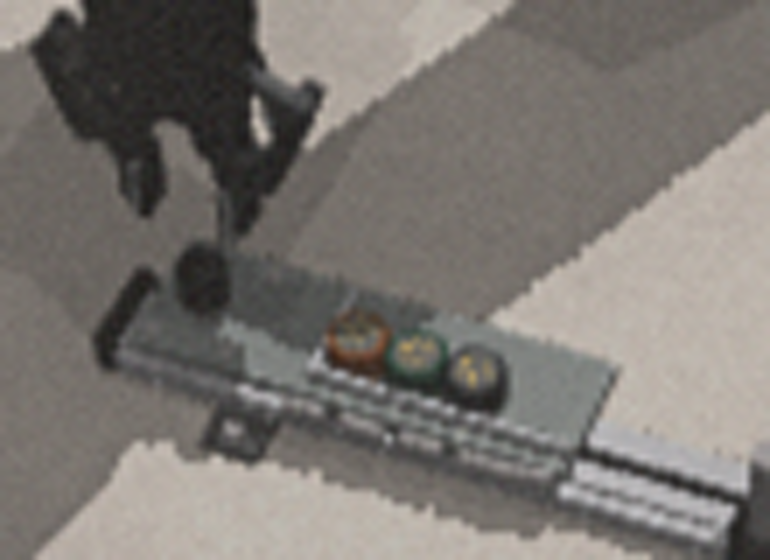

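Request:
send_rows(steps=[{"dp": [0, 0.001, 0.015], "dr": [0, 0, 0]}, {"dp": [0, 0, 0.015], "dr": [0, 0, 0]}, {"dp": [0, 0, 0.015], "dr": [0, 0, 0]}, {"dp": [0, 0, 0.01], "dr": [0, 0, 0]}, {"dp": [0, 0, 0.005], "dr": [0, 0, 0]}, {"dp": [0, 0, 0.003], "dr": [0, 0, 0]}, {"dp": [0, 0, 0.002], "dr": [0, 0, 0]}, {"dp": [0, 0, 0], "dr": [0, 0, 0]}, {"dp": [0, 0, 0], "dr": [0, 0, 0]}, {"dp": [0, 0, 0], "dr": [0, 0, 0]}])

```text
clock: 31.0
position: [543.9, -196.1, 5.1]
tcp_rot: [[-0.982, 0.19, 0.0], [0.19, 0.982, -0.0], [-0.0, -0.0, -1.0]]
contact_force: [0.1, 0.4, 0.2]
gripper_width: 38.5
```

```bash
python3 look.py wrist w11; python3 look.py scene s11
python3 - <<'E'
import cv2,pickle
a=cv2.imread('pics/s11.png')[160:240,180:290]
cv2.imwrite('pics/s11c.png',cv2.resize(a,None,fx=7,fy=7,interpolation=cv2.INTER_CUBIC))
E
```

```text
31.0 [ 543.86548348 -196.07778913    5.09548172] [[-0.9817, 0.1903, 0.0003], [0.1903, 0.9817, -0.0001], [-0.0003, -0.0, -1.0]] [0.12732356 0.3900408  0.17179137] 38.483996419600246 [-2.28307059e+01  3.61770864e+01  1.09366767e+02  2.19742205e-03
  3.44395347e+01 -1.01861798e+02]
31.05 [ 543.85698983 -196.04258748    5.05755743] [[-0.9817, 0.1902, 0.0002], [0.1902, 0.9817, -0.0001], [-0.0002, -0.0, -1.0]] [ 0.51465802 -0.15700059  0.5377078 ] 37.96592022132421 [-2.28269992e+01  3.61804880e+01  1.09367698e+02  1.66464079e-04
  3.44378625e+01 -1.01861604e+02]
```

View pics/w11x.png

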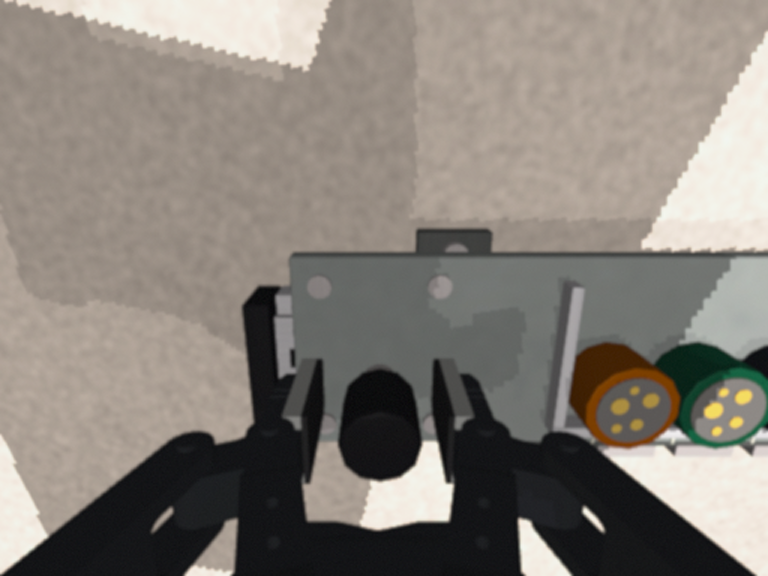

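View pics/s11c.png

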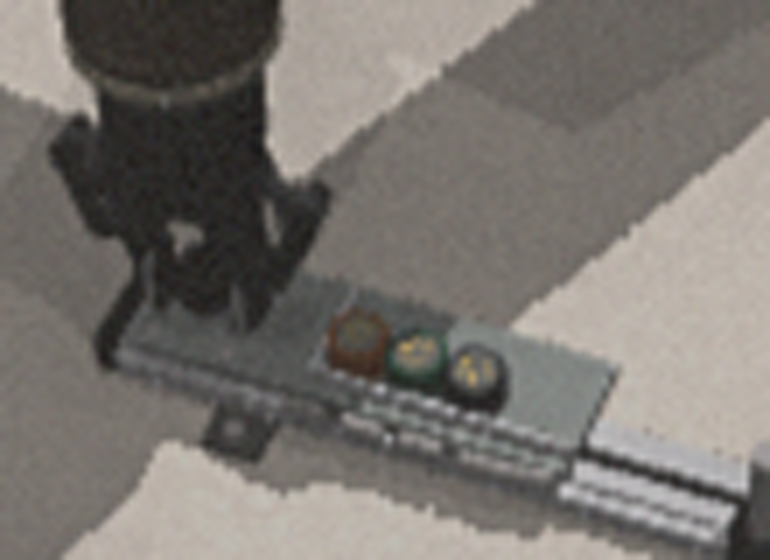

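Request:
send_rows(jaw=0.0, steps=[{"dp": [0, 0, 0], "dr": [0, 0, 0]}, {"dp": [0, 0, 0], "dr": [0, 0, 0]}, {"dp": [0, 0, 0], "dr": [0, 0, 0]}, {"dp": [0, 0, 0], "dr": [0, 0, 0]}, {"dp": [0, 0, 0], "dr": [0, 0, 0]}, {"dp": [0, 0, 0], "dr": [0, 0, 0]}, {"dp": [0, 0, 0], "dr": [0, 0, 0]}, {"dp": [0, 0, 0], "dr": [0, 0, 0]}, {"dp": [0, 0, 0], "dr": [0, 0, 0]}, {"dp": [0, 0, 0], "dr": [0, 0, 0]}])

```text
clock: 32.35
position: [543.9, -195.5, 5.2]
tcp_rot: [[-0.982, 0.19, 0.0], [0.19, 0.982, 0.0], [-0.0, 0.0, -1.0]]
contact_force: [1.6, 7.4, 4.9]
gripper_width: 22.6
```

Request:
send_rows(steps=[{"dp": [0, 0.002, 0], "dr": [0, 0, 0]}, {"dp": [0, 0.003, 0], "dr": [0, 0, 0]}, {"dp": [0, 0.004, 0], "dr": [0, 0, 0]}, {"dp": [0, 0.005, 0], "dr": [0, 0, 0]}, {"dp": [0, 0.006, 0], "dr": [0, 0, 0]}, {"dp": [0, 0.006, 0], "dr": [0, 0, 0]}, {"dp": [0, 0.005, 0], "dr": [0, 0, 0]}, {"dp": [0, 0.004, 0], "dr": [0, 0, 0]}, {"dp": [0, 0.003, 0], "dr": [0, 0, 0]}, {"dp": [0, 0.002, 0], "dr": [0, 0, 0]}])

```text
clock: 33.6
position: [551.4, -156.7, 5.2]
tcp_rot: [[-0.982, 0.19, 0.0], [0.19, 0.982, -0.0], [-0.0, -0.0, -1.0]]
contact_force: [-1.2, -0.3, 5.9]
gripper_width: 22.4
```

```bash
python3 look.py scene s12
python3 - <<'E'
import cv2,pickle
a=cv2.imread('pics/s12.png')[160:240,180:290]
cv2.imwrite('pics/s12c.png',cv2.resize(a,None,fx=7,fy=7,interpolation=cv2.INTER_CUBIC))
E
```

```text
33.6 [ 551.44867477 -156.74432232    5.17457302] [[-0.9818, 0.1901, 0.0002], [0.1901, 0.9818, -0.0002], [-0.0002, -0.0001, -1.0]] [-1.21793223 -0.31787689  5.94103312] 22.369632358980574 [-1.88926528e+01  3.59165088e+01  1.10017154e+02 -1.07775526e-02
  3.40523017e+01 -9.79259267e+01]
```

View pics/s12c.png

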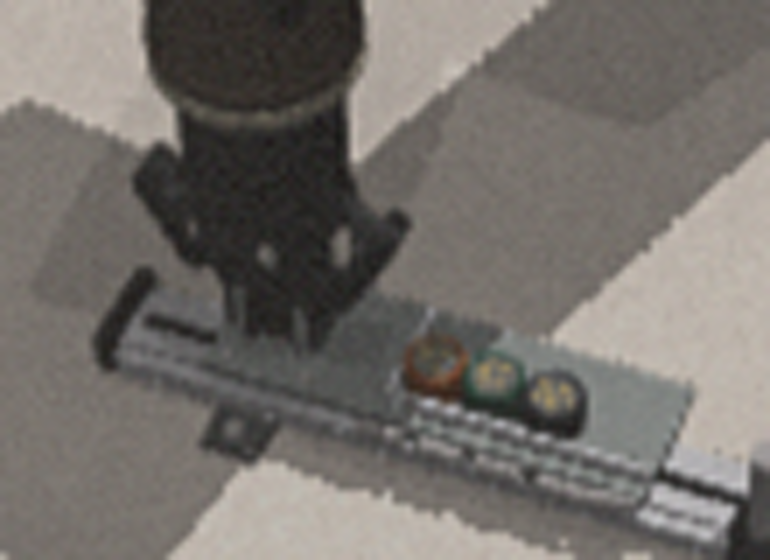

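Request:
send_rows(steps=[{"dp": [0, 0.003, 0], "dr": [0, 0, 0]}, {"dp": [0, 0.005, 0], "dr": [0, 0, 0]}, {"dp": [0, 0.007, 0], "dr": [0, 0, 0]}, {"dp": [0, 0.008, 0], "dr": [0, 0, 0]}, {"dp": [0, 0.008, 0], "dr": [0, 0, 0]}, {"dp": [0, 0.008, 0], "dr": [0, 0, 0]}, {"dp": [0, 0.008, 0], "dr": [0, 0, 0]}, {"dp": [0, 0.008, 0], "dr": [0, 0, 0]}, {"dp": [0, 0.008, 0], "dr": [0, 0, 0]}, {"dp": [0, 0.008, 0], "dr": [0, 0, 0]}])

```text
clock: 34.9
position: [564.9, -86.9, 5.2]
tcp_rot: [[-0.982, 0.19, 0.0], [0.19, 0.982, -0.0], [-0.0, -0.0, -1.0]]
contact_force: [-1.6, -1.7, 6.6]
gripper_width: 22.7
```

Request:
send_rows(steps=[{"dp": [0, 0.008, 0], "dr": [0, 0, 0]}, {"dp": [0, 0.008, 0], "dr": [0, 0, 0]}, {"dp": [0, 0.008, 0], "dr": [0, 0, 0]}, {"dp": [0, 0.007, 0], "dr": [0, 0, 0]}, {"dp": [0, 0.006, 0], "dr": [0, 0, 0]}, {"dp": [0, 0.004, 0], "dr": [0, 0, 0]}, {"dp": [0, 0.003, 0], "dr": [0, 0, 0]}, {"dp": [0, 0.002, 0], "dr": [0, 0, 0]}, {"dp": [0, 0.001, 0], "dr": [0, 0, 0]}, {"dp": [0, 0, 0], "dr": [0, 0, 0]}])

```text
clock: 36.15
position: [573.9, -40.9, 5.2]
tcp_rot: [[-0.982, 0.19, 0.0], [0.19, 0.982, -0.0], [-0.0, -0.0, -1.0]]
contact_force: [-1.2, 1.4, 5.3]
gripper_width: 22.5
```

```bash
cat > st.py <<'E'
from rig import arm
import numpy as np
q=[564.7,-88.1,-.1921]
c,s_=np.cos(q[2]),np.sin(q[2]);R=np.array([[c,-s_],[s_,c]])
s=arm.sense();f=s['contact_force'];P=(s['position'][:2]-q[:2])@R
print(s['clock'],'pos',P.round(2),'travel',(P[1]+109.4).round(2),'f',(f[:2]@R).round(2),f[2].round(2),s['gripper_width'])
E
python3 st.py; python3 look.py wrist w13
```

```text
36.15 pos [-4.000e-02  4.812e+01] travel 157.52 f [-1.44  1.19] 5.26 22.461569451913377
36.15 [573.85154795 -40.85377507   5.15409223] [[-0.9818, 0.1901, 0.0001], [0.1901, 0.9818, -0.0], [-0.0001, -0.0, -1.0]] [-1.1889305   1.43947778  5.26119215] 22.461569451913377 [-7.08994569e+00  3.60262409e+01  1.09739726e+02 -3.09290446e-03
  3.42263303e+01 -8.61274624e+01]
```

View pics/w13x.png

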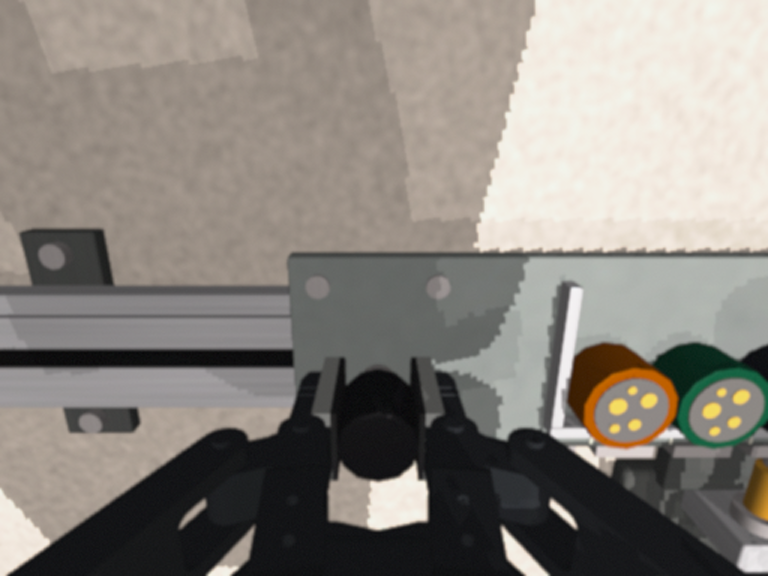

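Request:
send_rows(steps=[{"dp": [0, 0.001, 0], "dr": [0, 0, 0]}, {"dp": [0, 0.0015, 0], "dr": [0, 0, 0]}, {"dp": [0, 0.002, 0], "dr": [0, 0, 0]}, {"dp": [0, 0.002, 0], "dr": [0, 0, 0]}, {"dp": [0, 0.002, 0], "dr": [0, 0, 0]}, {"dp": [0, 0.0015, 0], "dr": [0, 0, 0]}, {"dp": [0, 0.001, 0], "dr": [0, 0, 0]}, {"dp": [0, 0.001, 0], "dr": [0, 0, 0]}, {"dp": [0, 0, 0], "dr": [0, 0, 0]}, {"dp": [0, 0, 0], "dr": [0, 0, 0]}])

```text
clock: 37.45
position: [576.1, -29.2, 5.2]
tcp_rot: [[-0.982, 0.19, 0.0], [0.19, 0.982, -0.0], [-0.0, -0.0, -1.0]]
contact_force: [-1.5, -0.0, 4.7]
gripper_width: 22.7
```

```bash
python3 st.py; python3 look.py scene s14; python3 look.py top t14
python3 - <<'E'
import cv2,pickle
a=cv2.imread('pics/s14.png')[180:280,215:345]
cv2.imwrite('pics/s14c.png',cv2.resize(a,None,fx=6,fy=6,interpolation=cv2.INTER_CUBIC))
E
```

```text
37.45 pos [-3.000e-02  6.005e+01] travel 169.45 f [-1.43 -0.29] 4.67 22.715105633298013
37.45 [576.13879004 -29.15062225   5.17754894] [[-0.9817, 0.1902, 0.0002], [0.1902, 0.9817, -0.0001], [-0.0002, -0.0, -1.0]] [-1.45604267 -0.01287054  4.66837137] 22.715105633298013 [-5.90568928e+00  3.61061484e+01  1.09528136e+02 -4.02917274e-03
  3.43561419e+01 -8.49392916e+01]
37.5 [576.16241838 -29.13033317   5.18025464] [[-0.9818, 0.1902, 0.0002], [0.1902, 0.9818, -0.0], [-0.0002, -0.0, -1.0]] [-0.31294639  0.24064147  5.41731779] 22.970880174351446 [-5.90407556e+00  3.61066349e+01  1.09526194e+02 -2.44412663e-03
  3.43564262e+01 -8.49398019e+01]
```

View pics/s14c.png

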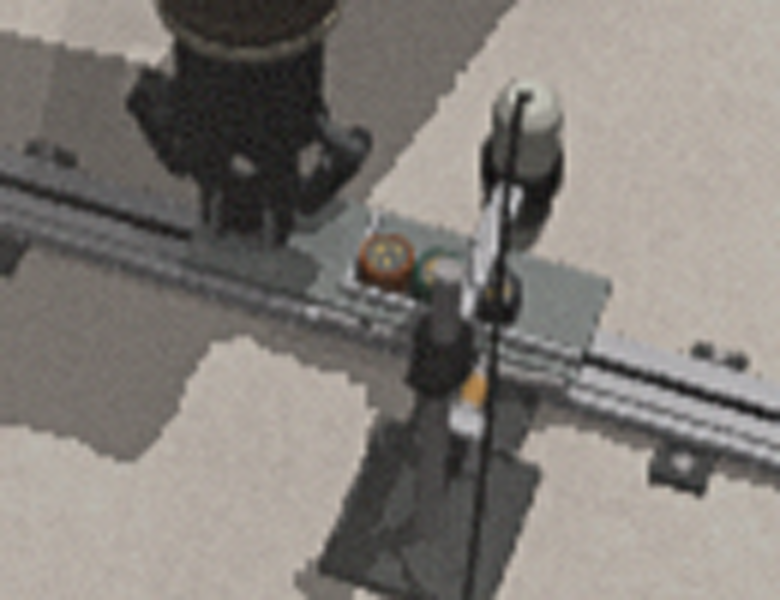

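Request:
send_rows(steps=[{"dp": [0, 0.001, 0], "dr": [0, 0, 0]}, {"dp": [0, 0.001, 0], "dr": [0, 0, 0]}, {"dp": [0, 0.001, 0], "dr": [0, 0, 0]}, {"dp": [0, 0.001, 0], "dr": [0, 0, 0]}, {"dp": [0, 0, 0], "dr": [0, 0, 0]}, {"dp": [0, 0, 0], "dr": [0, 0, 0]}, {"dp": [0, 0, 0], "dr": [0, 0, 0]}, {"dp": [0, 0, 0], "dr": [0, 0, 0]}, {"dp": [0, 0, 0], "dr": [0, 0, 0]}, {"dp": [0, 0, 0], "dr": [0, 0, 0]}])

```text
clock: 38.8
position: [576.9, -25.1, 5.1]
tcp_rot: [[-0.982, 0.19, 0.0], [0.19, 0.982, 0.0], [-0.0, 0.0, -1.0]]
contact_force: [0.0, 2.0, 5.1]
gripper_width: 22.6
```

```bash
python3 st.py
```

```text
38.8 pos [-4.00e-02  6.42e+01] travel 173.6 f [-0.36  1.93] 5.13 22.63601658092528
```

Request:
send_rows(steps=[{"dp": [0, 0.0005, 0], "dr": [0, 0, 0]}, {"dp": [0, 0.0005, 0], "dr": [0, 0, 0]}, {"dp": [0, 0.0005, 0], "dr": [0, 0, 0]}, {"dp": [0, 0, 0], "dr": [0, 0, 0]}, {"dp": [0, 0, 0], "dr": [0, 0, 0]}, {"dp": [0, 0, 0], "dr": [0, 0, 0]}, {"dp": [0, 0, 0], "dr": [0, 0, 0]}, {"dp": [0, 0, 0], "dr": [0, 0, 0]}, {"dp": [0, 0, 0], "dr": [0, 0, 0]}, {"dp": [0, 0, 0], "dr": [0, 0, 0]}])

```text
clock: 40.05
position: [577.2, -23.4, 5.1]
tcp_rot: [[-0.982, 0.19, 0.0], [0.19, 0.982, 0.0], [-0.0, 0.0, -1.0]]
contact_force: [-1.1, 3.6, 5.2]
gripper_width: 22.7
```

```bash
python3 st.py
```

```text
40.05 pos [-0.07 65.85] travel 175.25 f [-1.75  3.3 ] 5.21 22.711438155972683
```

Request:
send_rows(steps=[{"dp": [0, 0.0005, 0], "dr": [0, 0, 0]}, {"dp": [0, 0.0005, 0], "dr": [0, 0, 0]}, {"dp": [0, 0, 0], "dr": [0, 0, 0]}, {"dp": [0, 0, 0], "dr": [0, 0, 0]}, {"dp": [0, 0, 0], "dr": [0, 0, 0]}, {"dp": [0, 0, 0], "dr": [0, 0, 0]}, {"dp": [0, 0, 0], "dr": [0, 0, 0]}, {"dp": [0, 0, 0], "dr": [0, 0, 0]}, {"dp": [0, 0, 0], "dr": [0, 0, 0]}, {"dp": [0, 0, 0], "dr": [0, 0, 0]}])

```text
clock: 41.3
position: [577.5, -22.3, 5.2]
tcp_rot: [[-0.982, 0.19, 0.0], [0.19, 0.982, 0.0], [-0.0, 0.0, -1.0]]
contact_force: [-1.6, 5.2, 4.9]
gripper_width: 22.5
```

```bash
python3 st.py
```

```text
41.3 pos [-2.0e-02  6.7e+01] travel 176.4 f [-2.56  4.84] 4.92 22.472234457849652
```

Request:
send_rows(steps=[{"dp": [0, 0.0005, 0], "dr": [0, 0, 0]}, {"dp": [0, 0.0005, 0], "dr": [0, 0, 0]}, {"dp": [0, 0, 0], "dr": [0, 0, 0]}, {"dp": [0, 0, 0], "dr": [0, 0, 0]}, {"dp": [0, 0, 0], "dr": [0, 0, 0]}, {"dp": [0, 0, 0], "dr": [0, 0, 0]}, {"dp": [0, 0, 0], "dr": [0, 0, 0]}, {"dp": [0, 0, 0], "dr": [0, 0, 0]}, {"dp": [0, 0, 0], "dr": [0, 0, 0]}, {"dp": [0, 0, 0], "dr": [0, 0, 0]}])

```text
clock: 42.55
position: [577.5, -21.7, 5.2]
tcp_rot: [[-0.982, 0.19, 0.0], [0.19, 0.982, -0.0], [-0.0, 0.0, -1.0]]
contact_force: [-1.4, 0.9, 6.5]
gripper_width: 22.5
```

```bash
python3 st.py
```

```text
42.55 pos [-6.000e-02  6.761e+01] travel 177.01 f [-1.57  0.65] 6.48 22.537966913264572
```

Request:
send_rows(steps=[{"dp": [0, 0.0005, 0], "dr": [0, 0, 0]}, {"dp": [0, 0, 0], "dr": [0, 0, 0]}, {"dp": [0, 0, 0], "dr": [0, 0, 0]}, {"dp": [0, 0, 0], "dr": [0, 0, 0]}, {"dp": [0, 0, 0], "dr": [0, 0, 0]}, {"dp": [0, 0, 0], "dr": [0, 0, 0]}, {"dp": [0, 0, 0], "dr": [0, 0, 0]}, {"dp": [0, 0, 0], "dr": [0, 0, 0]}, {"dp": [0, 0, 0], "dr": [0, 0, 0]}, {"dp": [0, 0, 0], "dr": [0, 0, 0]}])

```text
clock: 43.8
position: [577.6, -21.5, 5.2]
tcp_rot: [[-0.982, 0.19, 0.0], [0.19, 0.982, -0.0], [-0.0, -0.0, -1.0]]
contact_force: [-2.1, -3.3, 5.9]
gripper_width: 22.6
```

```bash
python3 st.py; python3 look.py scene s15; python3 look.py wrist w15
python3 - <<'E'
import cv2,pickle
a=cv2.imread('pics/s15.png')[180:280,215:345]
cv2.imwrite('pics/s15c.png',cv2.resize(a,None,fx=6,fy=6,interpolation=cv2.INTER_CUBIC))
E
```

```text
43.8 pos [-6.000e-02  6.785e+01] travel 177.25 f [-1.45 -3.64] 5.89 22.613223070841887
43.8 [577.59615989 -21.48400906   5.15955321] [[-0.9818, 0.1901, 0.0001], [0.1901, 0.9818, -0.0002], [-0.0001, -0.0002, -1.0]] [-2.11476902 -3.29686551  5.89126902] 22.613223070841887 [-5.12626430e+00  3.61688687e+01  1.09371538e+02 -2.21204327e-02
  3.44549040e+01 -8.41499923e+01]
43.85 [577.63883081 -21.48952032   5.15951776] [[-0.9818, 0.1901, 0.0001], [0.1901, 0.9818, -0.0002], [-0.0001, -0.0002, -1.0]] [-2.51021144 -2.0272469   6.03808774] 22.63911365051791 [-5.12680697e+00  3.61704253e+01  1.09367548e+02 -2.11817139e-02
  3.44554831e+01 -8.41531189e+01]
```

View pics/s15c.png

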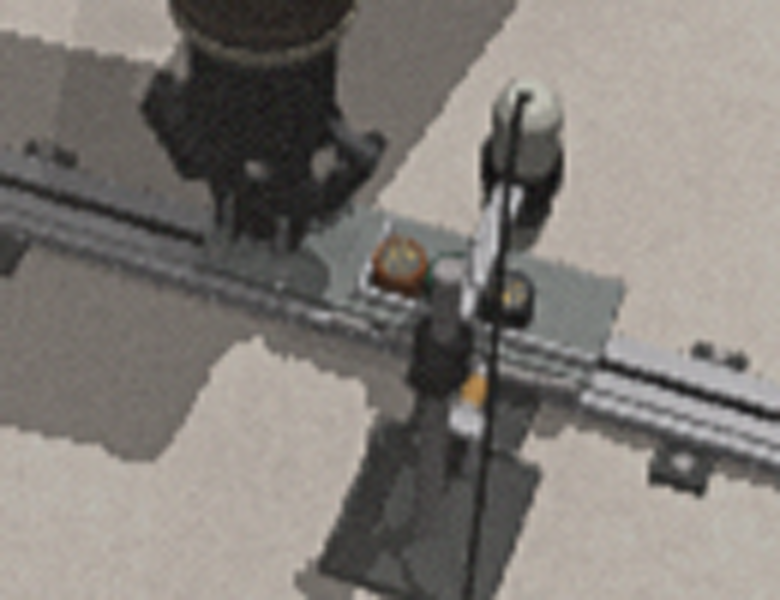

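View pics/w15x.png

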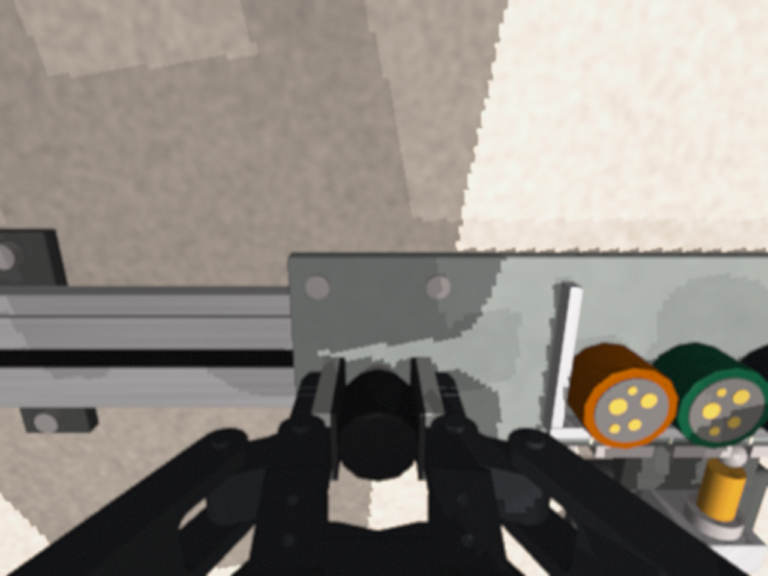

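Request:
send_rows(steps=[{"dp": [0, -0.0003, 0], "dr": [0, 0, 0]}, {"dp": [0, 0, 0], "dr": [0, 0, 0]}, {"dp": [0, 0, 0], "dr": [0, 0, 0]}, {"dp": [0, 0, 0], "dr": [0, 0, 0]}, {"dp": [0, 0, 0], "dr": [0, 0, 0]}, {"dp": [0, 0, 0], "dr": [0, 0, 0]}, {"dp": [0, 0, 0], "dr": [0, 0, 0]}, {"dp": [0, 0, 0], "dr": [0, 0, 0]}, {"dp": [0, 0, 0], "dr": [0, 0, 0]}, {"dp": [0, 0, 0], "dr": [0, 0, 0]}])

```text
clock: 45.15
position: [577.6, -21.6, 5.2]
tcp_rot: [[-0.982, 0.19, 0.0], [0.19, 0.982, -0.0], [-0.0, -0.0, -1.0]]
contact_force: [-1.7, -0.5, 6.7]
gripper_width: 22.4
```

```bash
python3 st.py; python3 look.py top t16; python3 st.py
python3 - <<'E'
import cv2
a=cv2.imread('pics/t16.png')[110:200,170:330]
cv2.imwrite('pics/t16c.png',cv2.resize(a,None,fx=5,fy=5,interpolation=cv2.INTER_CUBIC))
E
```

```text
45.15 pos [-5.00e-02  6.77e+01] travel 177.1 f [-1.54 -0.78] 6.7 22.35988292663039
45.15 [577.5714067  -21.63612912   5.15154646] [[-0.9817, 0.1902, 0.0001], [0.1902, 0.9817, -0.0001], [-0.0001, -0.0, -1.0]] [-1.65846598 -0.46912588  6.69706373] 22.35988292663039 [-5.14811169e+00  3.61674380e+01  1.09377254e+02 -5.69306135e-03
  3.44480526e+01 -8.41772558e+01]
45.2 pos [-4.00e-02  6.77e+01] travel 177.1 f [-2.33 -1.63] 5.62 22.36066878397165
```

View pics/t16c.png

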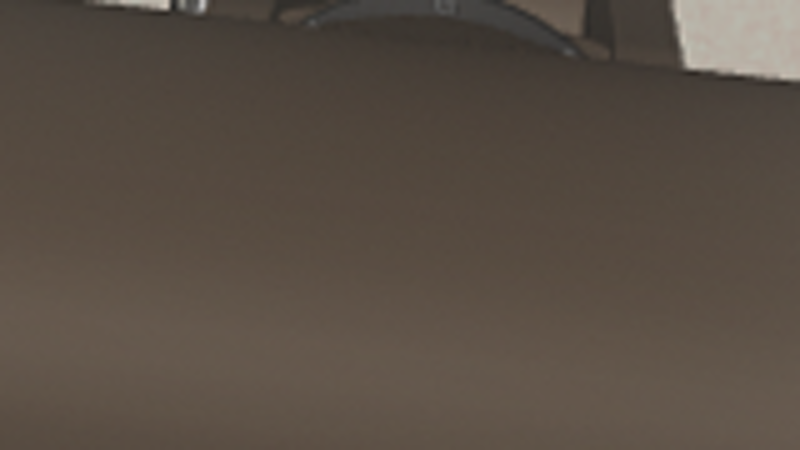

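```bash
python3 -c "
from rig import arm
print(arm.job_done())"; python3 st.py
```

```text
the job is handed in; nothing more can be done
None
the job is handed in; nothing more can be done
```

The job is handed in. The three mounts are in a closed row against the fence and end stop. The carriage sits in its first notch, and the gripper still holds the knob.

- **Row:** With the carriage parked, I pushed each mount onto the fence, then pushed the row along it against the end stop. A final push on each mount met about 4–5 N from the fence, and a last push along the row met about 7 N. A wrist picture then showed all three within about 1 mm of their places, in the order amber, green, black from the stop.
- **Notch:** I slid the carriage slowly to about 177 mm of travel. I felt the forward tug, up to about +5 N. The force then reversed to about −3.6 N within roughly a quarter millimetre of measured travel. I backed off 0.3 mm, and the force along the rail was about 1 N at hand-in. The camera estimate of the lens position had put the notch at about 178 mm.
- **Last pictures:** The amber and green mounts looked undisturbed. The black mount under the lens was partly hidden by the microscope in the scene picture and partly out of frame in the wrist picture. The top camera was blocked by the arm. I saw no contact with the microscope, bottle, jar or jug.

**Disagreements:**
- The fingertips appeared about 40 mm higher than the reported TCP. My first push passed over the amber mount without touching it, so I set heights from the pictures and contact forces after that.
- The gripper read 22.4 mm on the 24 mm knob head. There was also a steady 5–7 N vertical force while gripped, which I left alone.

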